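# Shake the stain vials and set them out on the shelf

### The job

Get the wood stains ready: take every stain vial out of the wooden stock rack and seat it fully in a hole of the shaker's head, then flip the shaker's toggle switch on (it starts off), let it run for at least three seconds with all the vials in and flip it off again. Then stand all the vials upright on the narrow raised shelf, wholly on the board. Do not handle the vials while the shaker is on, and leave the carver's other things on the table where they are.

Things in the scene. Friction and masses are not known exactly. Their poses are not given: they have to be found in the camera images.
- vial1: a capped amber glass vial for wood stain: upright cylinder, diameter 26, height 75 (glass to 55, black cap of the same diameter from 55 to 75; the lowest 3 of the foot is narrowed to 21), 45 g. Origin at the centre of its underside, z axis up through the cap. It starts in a hole of the stock rack. All the vials are alike
- vial2: a capped amber glass vial for wood stain: upright cylinder, diameter 26, height 75 (glass to 55, black cap of the same diameter from 55 to 75; the lowest 3 of the foot is narrowed to 21), 45 g. Origin at the centre of its underside, z axis up through the cap. It starts in a hole of the stock rack. All the vials are alike
- vial3: a capped amber glass vial for wood stain: upright cylinder, diameter 26, height 75 (glass to 55, black cap of the same diameter from 55 to 75; the lowest 3 of the foot is narrowed to 21), 45 g. Origin at the centre of its underside, z axis up through the cap. It starts in a hole of the stock rack. All the vials are alike
- vial4: a capped amber glass vial for wood stain: upright cylinder, diameter 26, height 75 (glass to 55, black cap of the same diameter from 55 to 75; the lowest 3 of the foot is narrowed to 21), 45 g. Origin at the centre of its underside, z axis up through the cap. It starts in a hole of the stock rack. All the vials are alike
- vial5: a capped amber glass vial for wood stain: upright cylinder, diameter 26, height 75 (glass to 55, black cap of the same diameter from 55 to 75; the lowest 3 of the foot is narrowed to 21), 45 g. Origin at the centre of its underside, z axis up through the cap. It starts in a hole of the stock rack. All the vials are alike
- rack: the stock rack: a loose wooden block 58 (x) by 260 (y) by 45 high, 0.9 kg, with five blind holes in a row along its y axis at y = -104, -52, 0, +52, +104; hole diameter 30, depth 30, so 45 of a vial stands out. Three or four of the holes hold a vial at the start. Origin at the centre of its underside
- shelf: the stain shelf: a fixed narrow wooden board 42 deep (x) by 280 long (y) by 14 thick on two end posts, its top 70 above the table. Origin at the centre of its footprint on the table
- shelf_top (a point): centre of the shelf's upper face; x across the 42 depth, y along the 280 length, z up
- shaker: the bench vial shaker, fixed: grey housing 150 (x) by 250 (y), its flat deck 60 above the table; on the deck, towards +y (centre y = +55), an aluminium head 125 by 125 whose top is 98 above the table, with four holes 60 apart; towards -y the toggle switch. The face with the cooling slots is its -x side. Origin at the centre of its footprint on the table. It does not actually move when on
- hole0 (a point): centre of the mouth of one of the four holes in the shaker's aluminium head (any vial may go in any hole): z up, hole diameter 29, depth 28, flat bottom; a seated vial's underside is 28 below this point and 47 of it stands out
- hole1 (a point): centre of the mouth of one of the four holes in the shaker's aluminium head (any vial may go in any hole): z up, hole diameter 29, depth 28, flat bottom; a seated vial's underside is 28 below this point and 47 of it stands out
- hole2 (a point): centre of the mouth of one of the four holes in the shaker's aluminium head (any vial may go in any hole): z up, hole diameter 29, depth 28, flat bottom; a seated vial's underside is 28 below this point and 47 of it stands out
- hole3 (a point): centre of the mouth of one of the four holes in the shaker's aluminium head (any vial may go in any hole): z up, hole diameter 29, depth 28, flat bottom; a seated vial's underside is 28 below this point and 47 of it stands out
- toggle (a joint): angle of the shaker's toggle switch: 0 = off, leaning 26 degrees to the shaker's -x (the slotted side); 0.9 = on, leaning 26 degrees to its +x. It swings about the shaker's y axis and falls by itself to the nearer stop once past the middle (0.45); less than 1 N at the tip moves it
- toggle_tip (a point): centre of the 14 diameter ball at the end of the toggle's steel bat (bat 9 thick, 42 from the pivot to this point); it moves with the toggle, about 18 to either side of the pivot, and stands about 108 above the table at either stop
- toggle_pivot (a point): pivot of the toggle, fixed to the shaker, 70 above the table, on top of a short bush of diameter 16; nearest hole 103 away along the shaker's y
- knife: bystander: carving knife lying flat, 165 long along x, 22 wide, 18 high, wooden handle. Origin under its middle. Leave it
- stone: bystander: honing stone on a wooden base, 110 (x) by 40 by 25 high. Origin at the centre of its underside. Leave it
- cup: bystander: paper cup, diameter 74, 85 high. Origin at the centre of its underside. Leave it
- carving: bystander: half-carved handle stuck on a spike in a slice of branch 52 in diameter, 160 high. Origin at the centre of its underside. Leave it
- blank: bystander: squared handle blank lying along x, 158 long, 27 thick. Origin under its middle. Leave it
- sander: bystander: cork sanding block, 60 (x) by 42 by 26 high. Origin at the centre of its underside. Leave it
Mind the look-alikes: they are no part of the job. What is shaped like the vial5 but green, pink or red is not meant.

How it is judged:
On the way, in this order (a step that is already met when the one before it is completed fails the run):
1. every vial is seated upright and fully down in a hole of the shaker's head, the switch off (((horizontal distance between vial1 and hole0 below 0.006 m and z of vial1 in the frame of hole0 below -0.022 m) or (horizontal distance between vial1 and hole1 below 0.006 m and z of vial1 in the frame of hole1 below -0.022 m) or (horizontal distance between vial1 and hole2 below 0.006 m and z of vial1 in the frame of hole2 below -0.022 m) or (horizontal distance between vial1 and hole3 below 0.006 m and z of vial1 in the frame of hole3 below -0.022 m)) and angle between each of vial1, vial2, vial3, vial4, vial5's own z axis and vertical below 0.15 rad and ((horizontal distance between vial2 and hole0 below 0.006 m and z of vial2 in the frame of hole0 below -0.022 m) or (horizontal distance between vial2 and hole1 below 0.006 m and z of vial2 in the frame of hole1 below -0.022 m) or (horizontal distance between vial2 and hole2 below 0.006 m and z of vial2 in the frame of hole2 below -0.022 m) or (horizontal distance between vial2 and hole3 below 0.006 m and z of vial2 in the frame of hole3 below -0.022 m)) and ((horizontal distance between vial3 and hole0 below 0.006 m and z of vial3 in the frame of hole0 below -0.022 m) or (horizontal distance between vial3 and hole1 below 0.006 m and z of vial3 in the frame of hole1 below -0.022 m) or (horizontal distance between vial3 and hole2 below 0.006 m and z of vial3 in the frame of hole2 below -0.022 m) or (horizontal distance between vial3 and hole3 below 0.006 m and z of vial3 in the frame of hole3 below -0.022 m)) and ((horizontal distance between vial4 and hole0 below 0.006 m and z of vial4 in the frame of hole0 below -0.022 m) or (horizontal distance between vial4 and hole1 below 0.006 m and z of vial4 in the frame of hole1 below -0.022 m) or (horizontal distance between vial4 and hole2 below 0.006 m and z of vial4 in the frame of hole2 below -0.022 m) or (horizontal distance between vial4 and hole3 below 0.006 m and z of vial4 in the frame of hole3 below -0.022 m)) and ((horizontal distance between vial5 and hole0 below 0.006 m and z of vial5 in the frame of hole0 below -0.022 m) or (horizontal distance between vial5 and hole1 below 0.006 m and z of vial5 in the frame of hole1 below -0.022 m) or (horizontal distance between vial5 and hole2 below 0.006 m and z of vial5 in the frame of hole2 below -0.022 m) or (horizontal distance between vial5 and hole3 below 0.006 m and z of vial5 in the frame of hole3 below -0.022 m)) and value of joint toggle below 0.15 rad), for 0.3 s.
2. the switch is on for 2.8 s with every vial seated (((horizontal distance between vial1 and hole0 below 0.006 m and z of vial1 in the frame of hole0 below -0.022 m) or (horizontal distance between vial1 and hole1 below 0.006 m and z of vial1 in the frame of hole1 below -0.022 m) or (horizontal distance between vial1 and hole2 below 0.006 m and z of vial1 in the frame of hole2 below -0.022 m) or (horizontal distance between vial1 and hole3 below 0.006 m and z of vial1 in the frame of hole3 below -0.022 m)) and angle between each of vial1, vial2, vial3, vial4, vial5's own z axis and vertical below 0.15 rad and ((horizontal distance between vial2 and hole0 below 0.006 m and z of vial2 in the frame of hole0 below -0.022 m) or (horizontal distance between vial2 and hole1 below 0.006 m and z of vial2 in the frame of hole1 below -0.022 m) or (horizontal distance between vial2 and hole2 below 0.006 m and z of vial2 in the frame of hole2 below -0.022 m) or (horizontal distance between vial2 and hole3 below 0.006 m and z of vial2 in the frame of hole3 below -0.022 m)) and ((horizontal distance between vial3 and hole0 below 0.006 m and z of vial3 in the frame of hole0 below -0.022 m) or (horizontal distance between vial3 and hole1 below 0.006 m and z of vial3 in the frame of hole1 below -0.022 m) or (horizontal distance between vial3 and hole2 below 0.006 m and z of vial3 in the frame of hole2 below -0.022 m) or (horizontal distance between vial3 and hole3 below 0.006 m and z of vial3 in the frame of hole3 below -0.022 m)) and ((horizontal distance between vial4 and hole0 below 0.006 m and z of vial4 in the frame of hole0 below -0.022 m) or (horizontal distance between vial4 and hole1 below 0.006 m and z of vial4 in the frame of hole1 below -0.022 m) or (horizontal distance between vial4 and hole2 below 0.006 m and z of vial4 in the frame of hole2 below -0.022 m) or (horizontal distance between vial4 and hole3 below 0.006 m and z of vial4 in the frame of hole3 below -0.022 m)) and ((horizontal distance between vial5 and hole0 below 0.006 m and z of vial5 in the frame of hole0 below -0.022 m) or (horizontal distance between vial5 and hole1 below 0.006 m and z of vial5 in the frame of hole1 below -0.022 m) or (horizontal distance between vial5 and hole2 below 0.006 m and z of vial5 in the frame of hole2 below -0.022 m) or (horizontal distance between vial5 and hole3 below 0.006 m and z of vial5 in the frame of hole3 below -0.022 m)) and value of joint toggle above 0.75 rad), for 2.8 s.
3. the switch is off again, every vial still seated (all of step 1), for 0.3 s.
At the end, for the whole second after the job is handed in: every vial stands upright (within 6 degrees) and at rest on the shelf's board, its centre within 10 mm of the board's long midline and 130 mm of its middle; the switch is off (x of vial1 in the frame of shelf_top between -0.01 and 0.01 m and y of vial1 in the frame of shelf_top between -0.13 and 0.13 m and z of vial1 in the frame of shelf_top between -0.006 and 0.006 m and angle between each of vial1, vial2, vial3, vial4, vial5's own z axis and vertical below 0.1 rad and linear speed of each of vial1, vial2, vial3, vial4, vial5 below 0.02 m/s and x of vial2 in the frame of shelf_top between -0.01 and 0.01 m and y of vial2 in the frame of shelf_top between -0.13 and 0.13 m and z of vial2 in the frame of shelf_top between -0.006 and 0.006 m and x of vial3 in the frame of shelf_top between -0.01 and 0.01 m and y of vial3 in the frame of shelf_top between -0.13 and 0.13 m and z of vial3 in the frame of shelf_top between -0.006 and 0.006 m and x of vial4 in the frame of shelf_top between -0.01 and 0.01 m and y of vial4 in the frame of shelf_top between -0.13 and 0.13 m and z of vial4 in the frame of shelf_top between -0.006 and 0.006 m and x of vial5 in the frame of shelf_top between -0.01 and 0.01 m and y of vial5 in the frame of shelf_top between -0.13 and 0.13 m and z of vial5 in the frame of shelf_top between -0.006 and 0.006 m and value of joint toggle below 0.15 rad); the robot touches nothing.
It fails at once if the fingers touch a vial while the shaker is on (value of joint toggle above 0.6 rad and (contact force between the fingers and vial1 above 0.5 N or contact force between the fingers and vial2 above 0.5 N or contact force between the fingers and vial3 above 0.5 N or contact force between the fingers and vial4 above 0.5 N or contact force between the fingers and vial5 above 0.5 N)).
It fails at once if another thing on the table is shifted by more than 40 mm or knocked over (distance of any of knife, stone, cup, carving, blank, sander from where it was at the start of the episode above 0.04 m or angle between any of knife, stone, cup, carving, blank, sander's own z axis and vertical above 0.5 rad).
Of vial1, vial2, vial3, vial4, vial5 only 3 to 4 are there at a start; the rules pass over those that are not, and their reading is None.
At some moment in a run one of rack may be knocked a few centimetres aside while the robot is not near it.
Once in a run the grip may slacken for a moment while it holds something.
It also fails if it takes over 210 s, if anything falls off the work surface, if the arm or the gripper's body presses on something with over 40 N, if the wrist force passes 120 N, or if a joint passes its speed limit or range.

### The arm

A 6-joint arm with a two-finger parallel gripper is mounted at the origin on the work surface. World frame = base frame: x ahead of the robot, y to its left, z up, the work surface at z = 0. Lengths are in m, angles in rad, forces in N, time in s.
With the tool pointing down it reaches from about 0.35 to 0.975 m from the base axis. Payload 4.9 kg.
Tool frame: the origin (TCP) lies between the finger pads; the fingertips stand 19 mm ahead of it and the grasp point (between the pads) is the TCP; z points along the fingers, y is the direction in which the jaws open and shut (so a half turn about z gives the same grasp; the last joint's range is limited). The gripper opens to 85 mm and grips with 20 to 120 N. Pads are 22 mm wide; open, the fingers measure 114 mm over their backs; the gripper's body (76 mm by 85 mm) begins 54 mm behind the grasp point. The pads swing forward as they close: fully open they stand 13 mm farther back than shut.
Start: joints at [1.027, 0.053, 1.613, -0, 1.476, -0.119], TCP at [0.258, 0.569, 0.25] pointing down, gripper open.
Joint ranges: [-3.01, 3.01], [-1.01, 2.22], [0.06, 2.58], [-1.02, 4.17], [0.09, 2.62], [-3.14, 3.14]. Speed limits (rad/s): [2.57, 2.57, 3.14, 3.14, 3.14, 3.14].

### API

Orientations are given as a unit quaternion [w, x, y, z].
In Python, from plant import state, grab_frame, calibration, job_done gives the robot as it stands. The module is installed in compiled form; this text tells all that it offers.
- The arm moves only by the tool servo_tool, never from a script. Its argument "deltas" is a list that holds one entry, the list of rows, each a list of 5 numbers: the finger opening in mm, from 0 to 85.4, then the shift along the world's x, y, z in mm, then the turn about the world's z in units of 6 degrees (1.0 is 6 degrees). A call has 1 to 5 rows; each row is the pose to reach, as a shift and turn from the pose commanded when the call began; what a row does not reach only later rows make up. A row lasts 1/8 s, in which the tool goes at most 62.5 mm and 10.7 degrees, less where a joint would pass 70% of its speed; a pose out of reach is approached as far as the arm can. A call with a gripper value outside its range is refused whole. The fingers move at their own pace and stop on an object; the grip force is fixed at half the most. Time passes only in rows, so rows that repeat a pose let the fingers close. It gives the time, the measured TCP pose, the force and the opening at its end, in the units of the state.
- state(): the state, without advancing time (a new reading comes with each control period).
- grab_frame(name): name is "scene" or "top" or "wrist"; returns the picture (420x560x3 uint8, red, green, blue); there is no depth.
- calibration(name): a dict with "intrinsics" (3x3 intrinsics, pixels), "world_from_camera" (4x4, takes a point from camera to world coordinates). Camera axes: x right, y down, z forward; pixel columns grow to the right and rows downward; lengths in m; the calibration is good to about 2 mm. A picture is of the moment at which its call begins: read the wrist's pose just before it. calibration takes no time and is no camera call; for the wrist camera it gives the pose at the moment of the call.
- job_done(): hands the job in, once; it reports no verdict.
The state is a dict: "time": time; "joint_pos": joint angles; "joint_vel": joint speeds; "joint_efforts": joint torques, N m; "tool_pos": TCP position; "tool_rot": TCP orientation; "contact_force": force on the tool from outside, world axes, zero at the start; "ft_torque": the same for the moment, N m; "gripper_width": opening from 0.0 (shut) to 1.0 (fully open).
Only numpy, scipy, OpenCV 4.12 (cv2) and the standard library are available. Lean on these libraries where they do the work, as an engineer would, in place of code of your own. Each camera call takes 0.05 s, during which the arm holds its last target.

## Working session

There is one attempt and no reset: what is moved stays moved. The work goes in short steps, Python scripts to look and compute and a tool call to move; the robot and the scene stay as the last step left them, time stands still between calls to the robot, and variables do not carry over. Pictures are saved under pics/ and viewed, and the job is handed in when it is done.

Besides the shell and the picture viewer there is one more tool, called after "Request:" in YAML: its name, and indented under it one key for each argument. servo_tool: Moves the arm, as the interface text tells. Its arguments: {"type":"object","properties":{"deltas":{"type":"array","items":{"type":"array","items":{"type":"array","items":{"type":"number"}}}}},"required":["deltas"]}

```bash
mkdir -p pics
cat > h.py <<'E'
import numpy as np, cv2
from plant import state, grab_frame, calibration, job_done
def snap(cam,name,crop=None,scale=1):
    c=calibration(cam); f=grab_frame(cam); np.savez('pics/'+name+'.npz',f=f,K=c['intrinsics'],T=c['world_from_camera'])
    im=f[:,:,::-1]
    cv2.imwrite('pics/'+name+'.png',im); return f
def crop(name,x0,y0,x1,y1,s,out):
    im=np.load('pics/'+name+'.npz')['f'][y0:y1,x0:x1,::-1]
    cv2.imwrite('pics/'+out+'.png',cv2.resize(im,None,fx=s,fy=s,interpolation=cv2.INTER_CUBIC))
def p2w(name,u,v,z):
    d=np.load('pics/'+name+'.npz');K=np.array(d['K']);T=np.array(d['T'])
    r=T[:3,:3]@np.linalg.solve(K,[u,v,1.]);o=T[:3,3]
    return o+r*(z-o[2])/r[2]
def w2p(name,P):
    d=np.load('pics/'+name+'.npz');K=np.array(d['K']);T=np.linalg.inv(np.array(d['T']))
    q=K@(T[:3,:3]@np.array(P)+T[:3,3]);return q[:2]/q[2]
E
python3 - <<'E'
from h import *
s=state();print(s)
for c in('scene','top','wrist'):
    snap(c,c+'0');print(calibration(c))
E
```

```text
{'time': 0.0, 'joint_pos': array([ 1.02703569e+00,  5.33567145e-02,  1.61428502e+00, -1.73324242e-05,
        1.47601481e+00, -1.19028164e-01]), 'joint_vel': array([-1.69329034e-04,  3.30646352e-04, -2.05795633e-03, -1.71535330e-05,
        4.69626394e-05, -1.29374428e-03]), 'joint_efforts': array([-7.11772336e-04, -3.93674898e+01, -3.70174992e+01, -2.16564149e-04,
        7.06241568e-03,  1.18160193e-05]), 'tool_pos': array([0.25726318, 0.56895509, 0.24906844]), 'tool_rot': array([-3.27597318e-04,  2.10772642e-01,  9.77534566e-01, -9.78599830e-04]), 'contact_force': array([ 0.25961811, -0.5190731 , -0.5016584 ]), 'ft_torque': array([-0.0658383 , -0.04921083,  0.02778556]), 'gripper_width': 0.9942668195263238}
{'intrinsics': array([[379.97885584,   0.        , 283.91774642],
       [  0.        , 379.97885584, 210.44093887],
       [  0.        ,   0.        ,   1.        ]]), 'world_from_camera': array([[ 0.76416878,  0.33753697, -0.54964977,  0.99778208],
       [ 0.64489266, -0.41649908,  0.64081352, -0.51902162],
       [-0.01263037, -0.84415479, -0.53595071,  0.52994127],
      
[... 230 characters left out ...]
rld_from_camera': array([[-0.02058575, -0.98174125,  0.18910407,  0.32664195],
       [-0.9996829 ,  0.02295567,  0.01035038,  0.00378659],
       [-0.0145024 , -0.18883104, -0.9819025 ,  1.20202907],
       [ 0.        ,  0.        ,  0.        ,  1.        ]])}
{'intrinsics': array([[337.17094342,   0.        , 276.78476671],
       [  0.        , 337.17094342, 214.1718693 ],
       [  0.        ,   0.        ,   1.        ]]), 'world_from_camera': array([[ 0.4121906 ,  0.86586904,  0.28349554,  0.18467552],
       [ 0.91109557, -0.39106525, -0.1302798 ,  0.60246833],
       [-0.00193999,  0.31199164, -0.95008287,  0.37249656],
       [ 0.        ,  0.        ,  0.        ,  1.        ]])}
```

View pics/scene0.png

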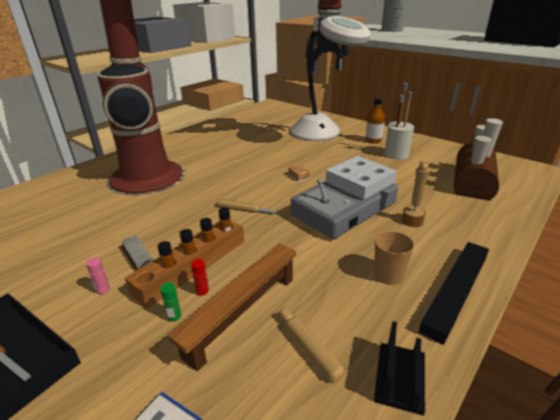

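View pics/top0.png

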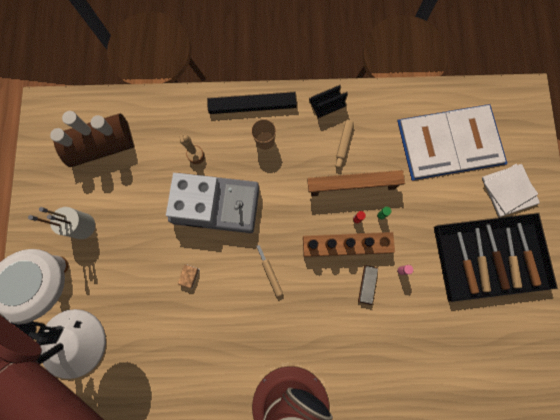

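View pics/wrist0.png

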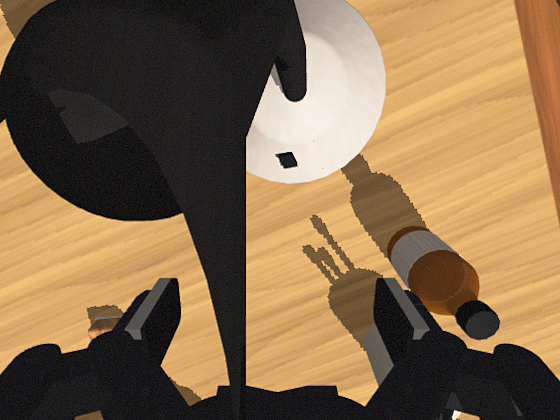

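The top view shows the shaker at (213,203), the rack at (348,245) with four vials and an empty right hole, and the shelf at (356,182). The pink, green and red vials are look-alikes. I'll zoom in.

Run:
```python
from h import *
crop('top0',295,160,415,260,6.5,'c1')
crop('top0',160,165,270,240,7,'c2')
```

```text
(no output)
```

View pics/c1.png

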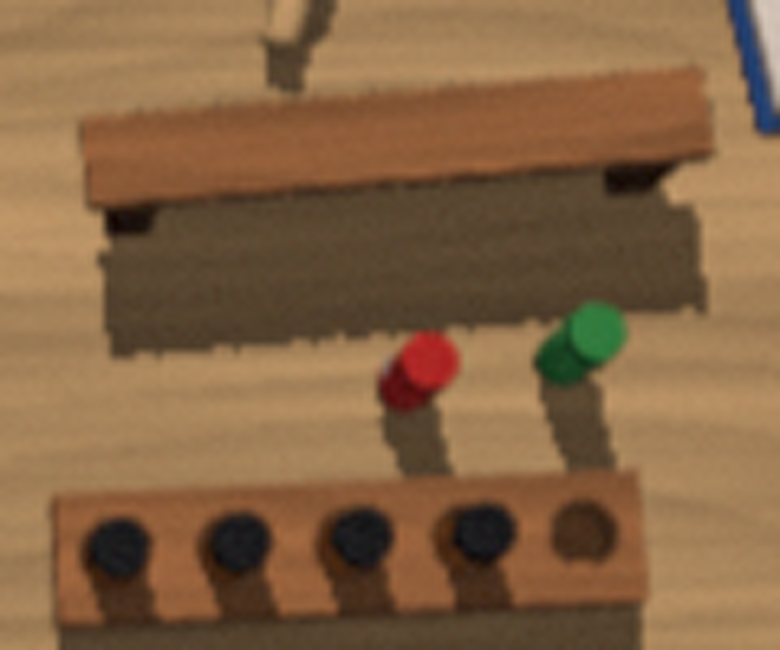

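View pics/c2.png

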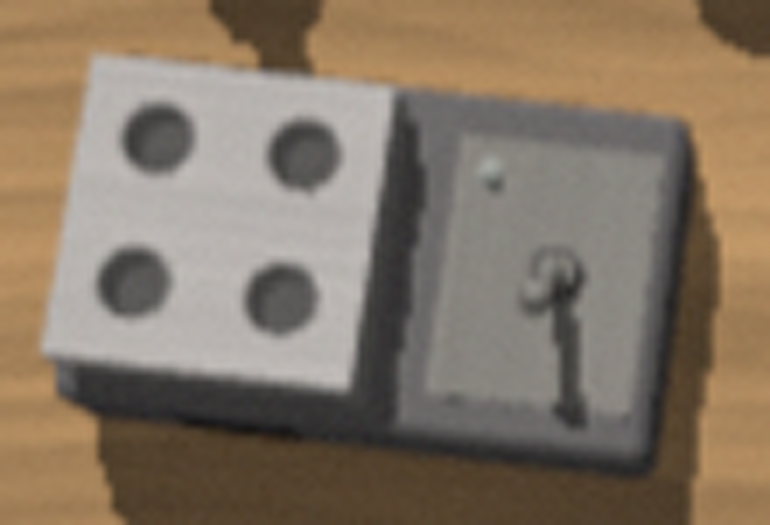

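Run:
```python
from h import *
np.set_printoptions(precision=4,suppress=True)
c1=lambda u,v,z:p2w('top0',295-.5+ (u+.5)/6.5,160-.5+(v+.5)/6.5,z)
c2=lambda u,v,z:p2w('top0',160-.5+(u+.5)/7,165-.5+(v+.5)/7,z)
print('vials',*[c1(u,v,.09) for u,v in[(119,548),(240,543),(361,538),(484,532)]],sep='\n')
print('empty',c1(584,531,.045))
S=np.array([c1(u,v,.07) for u,v in[(80,120),(703,69),(713,157),(90,208)]]);print('shelf',S,S.mean(0),np.linalg.norm(S[1]-S[0]),np.linalg.norm(S[1]-S[2]))
H=np.array([c2(u,v,.098) for u,v in[(158,138),(304,154),(134,282),(281,298)]]);print('holes',H,H.mean(0),[np.linalg.norm(H[i]-H[j]) for i,j in((0,1),(2,3),(0,2),(1,3))])
print('pivot~',c2(557,270,.07))
print('tip~',c2(535,295,.108), c2(557,270,.108))
print('headcorners',[c2(u,v,.098) for u,v in((93,57),(395,90),(352,388),(43,355))])
for n,uv in dict(red=(360,216),green=(385,212),pink=(406,270),knife1=(259,249),knife2=(280,295),cup=(264,133),carv=(195,157)).items(): print(n,p2w('top0',*uv,.07))
```

```text
vials
[ 0.4404 -0.0697  0.09  ]
[ 0.4413 -0.1212  0.09  ]
[ 0.4423 -0.1726  0.09  ]
[ 0.4437 -0.2248  0.09  ]
empty [ 0.4479 -0.2781  0.045 ]
shelf [[ 0.6342 -0.0604  0.07  ]
 [ 0.6509 -0.3392  0.07  ]
 [ 0.6103 -0.3405  0.07  ]
 [ 0.5937 -0.0636  0.07  ]] [ 0.6223 -0.2009  0.07  ] 0.2793050938353879 0.04058933341300609
holes [[0.6169 0.2951 0.098 ]
 [0.6088 0.2357 0.098 ]
 [0.5576 0.3032 0.098 ]
 [0.5496 0.244  0.098 ]] [0.5832 0.2695 0.098 ] [np.float64(0.059977584256792185), np.float64(0.059792974774316957), np.float64(0.059907135417060914), np.float64(0.05975076623966148)]
pivot~ [0.5644 0.1366 0.07  ]
tip~ [0.5465 0.1409 0.108 ] [0.5564 0.1321 0.108 ]
headcorners [array([0.6516, 0.3226, 0.098 ]), array([0.6347, 0.1991, 0.098 ]), array([0.5125, 0.215 , 0.098 ]), array([0.5287, 0.3389, 0.098 ])]
red [ 0.5189 -0.2078  0.07  ]
green [ 0.5288 -0.2794  0.07  ]
pink [ 0.3643 -0.3261  0.07  ]
knife1 [0.4313 0.0808 0.07  ]
knife2 [0.3037 0.0242 0.07  ]
cup [0.7756 0.0624 0.07  ]
carv [0.7063 0.2667 0.07  ]
```

Request:
servo_tool:
  deltas:
    - [[85,18,-60,0,-1.7],[60,36,-120,0,-3.4],[60,54,-180,0,-5.1],[60,72,-240,0,-6.8],[60,90,-300,0,-8.5]]

```text
time: 0.78
tool_pos: [0.3474, 0.2683, 0.2501]
tool_rot: [0.0, 0.613, 0.79, 0.0]
contact_force: [1.4, -0.7, -0.1]
gripper_width: 0.7
```

Request:
servo_tool:
  deltas:
    - [[60,18,-60,0,-1.5],[60,36,-120,0,-2.5],[60,54,-180,0,-2.5],[60,72,-240,0,-2.5],[60,90,-300,0,-2.5]]

```text
time: 1.4
tool_pos: [0.4372, -0.0313, 0.2503]
tool_rot: [0.0, 0.709, 0.705, 0.0]
contact_force: [0.4, 0.2, 0.2]
gripper_width: 0.7
```

Run:
```python
from h import *
snap('wrist','w1');snap('top','t1')
```

```text
(no output)
```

View pics/w1.png

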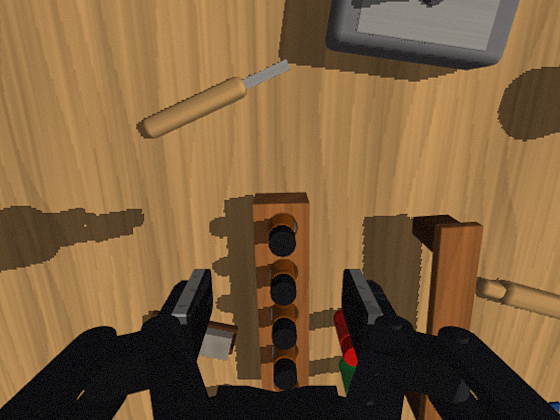

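View pics/t1.png

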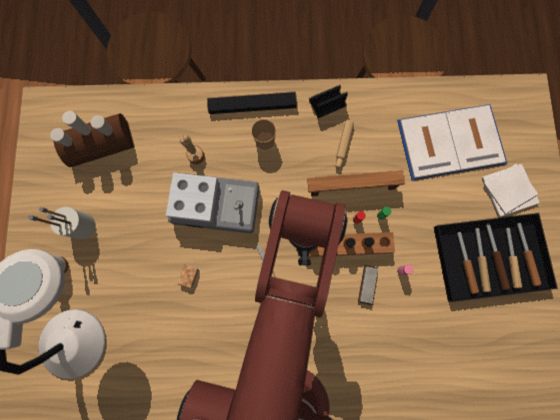

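Run:
```python
from h import *
for u,v in((282,237),(284,287),(285,332),(287,373)):print(p2w('w1',u,v,.09))
print(calibration('wrist')['world_from_camera'],state()['tool_pos'])
```

```text
[ 0.44206421 -0.06591661  0.09      ]
[ 0.44389229 -0.11721184  0.09      ]
[ 0.44490985 -0.16820368  0.09      ]
[ 0.44706922 -0.21928083  0.09      ]
[[ 9.99897864e-01 -1.34271186e-02 -4.89636811e-03  4.39074426e-01]
 [-1.42854403e-02 -9.49351918e-01 -3.13889889e-01  4.63433972e-02]
 [-4.33739664e-04  3.13927777e-01 -9.49446767e-01  3.73115191e-01]
 [ 0.00000000e+00  0.00000000e+00  0.00000000e+00  1.00000000e+00]] [ 0.43767158 -0.03417533  0.25010571]
```

Request:
servo_tool:
  deltas:
    - [[60,4,-34,-60,0],[60,4,-34,-110,0],[60,4,-34,-140,0],[60,4,-34,-140,0]]

```text
time: 2.0
tool_pos: [0.4387, -0.062, 0.1072]
tool_rot: [-0.003, 0.709, 0.705, -0.002]
contact_force: [-0.2, 0.2, -0.1]
gripper_width: 0.706
```

Run:
```python
from h import *
snap('wrist','w2');s=state();print(s['tool_pos'],s['contact_force'])
```

```text
[ 0.44048045 -0.06254485  0.10967875] [0.00494137 0.06453605 0.97052562]
```

View pics/w2.png

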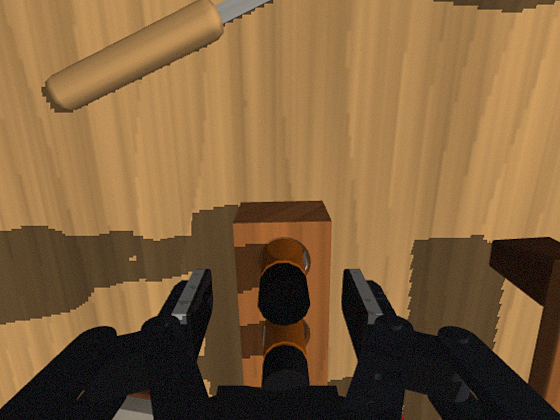

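Run:
```python
from h import *
crop('w2',230,200,340,420,3.6,'c3')
print(p2w('w2',283.5,300,.09),w2p('w2',(.4405,-.0625,.09)),w2p('w2',(.4405,-.07,.09)))
```

```text
[ 0.44196297 -0.07101253  0.09      ] [280.40005394 284.22732094] [280.43548861 298.15417671]
```

View pics/c3.png

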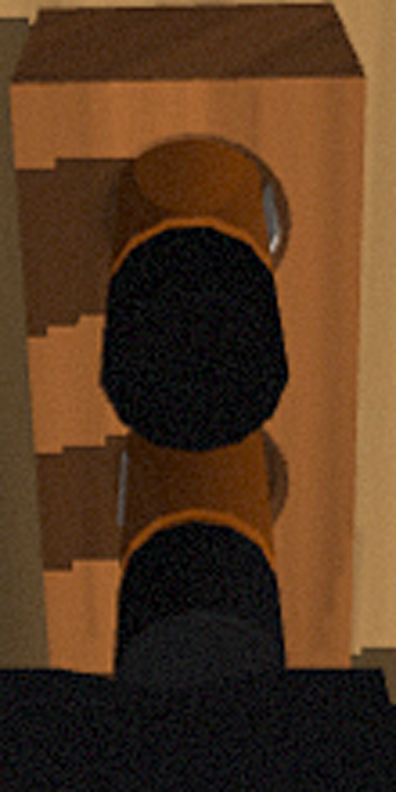

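Request:
servo_tool:
  deltas:
    - [[60,1,-8,0,0],[60,1,-8,-20,0],[60,1,-8,-40,0],[60,1,-8,-40,0],[60,1,-8,-40,0]]

```text
time: 2.68
tool_pos: [0.4435, -0.0717, 0.0722]
tool_rot: [0.001, 0.709, 0.705, 0.001]
contact_force: [0.6, -0.2, 0.2]
gripper_width: 0.704
```

Request:
servo_tool:
  deltas:
    - [[0,0,0,0,0],[0,0,0,0,0],[0,0,0,0,0],[0,0,0,0,0],[0,0,0,0,0]]

```text
time: 3.3
tool_pos: [0.4428, -0.0714, 0.0713]
tool_rot: [0.001, 0.709, 0.705, 0.0]
contact_force: [-1.0, 0.3, 6.0]
gripper_width: 0.29
```

Run:
```python
from h import *
snap('wrist','w3');s=state();print(s['tool_pos'],s['contact_force'],s['gripper_width'])
```

```text
[ 0.44279984 -0.07141741  0.07123048] [-1.75676242  0.3586958   6.30036205] 0.2914961705793079
```

View pics/w3.png

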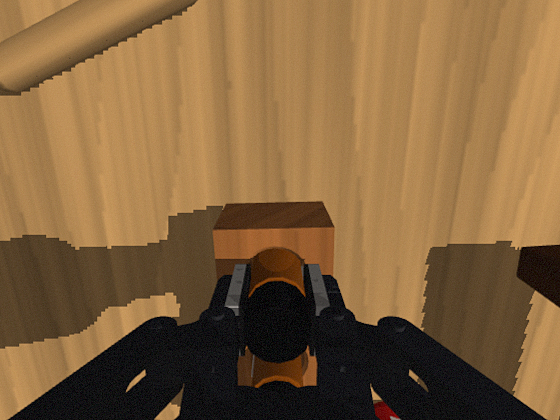

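Request:
servo_tool:
  deltas:
    - [[0,0,0,20,0],[0,0,0,40,0],[0,0,0,80,0],[0,0,0,120,0],[0,0,0,120,0]]

```text
time: 3.98
tool_pos: [0.4441, -0.0718, 0.194]
tool_rot: [0.003, 0.709, 0.705, 0.002]
contact_force: [-0.6, 0.6, 0.0]
gripper_width: 0.287
```

Request:
servo_tool:
  deltas:
    - [[0,30,60,0,0],[0,60,120,0,0],[0,90,180,0,0],[0,120,240,0,0],[0,150,300,0,0]]

```text
time: 4.6
tool_pos: [0.5817, 0.2101, 0.188]
tool_rot: [-0.001, 0.709, 0.705, -0.001]
contact_force: [0.1, -0.7, 0.3]
gripper_width: 0.288
```

Run:
```python
from h import *
snap('wrist','w4');s=state();print(s['tool_pos'],s['contact_force'],s['gripper_width'])
```

```text
[0.58352076 0.21595672 0.18733107] [-2.67049186  1.959348   -0.29724686] 0.2907466723281098
```

View pics/w4.png

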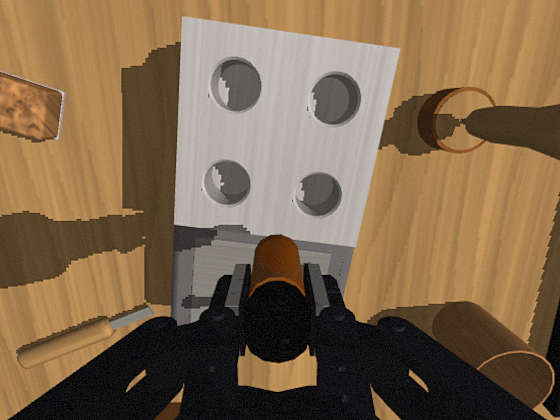

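```bash
cat >> h.py <<'E'
def vm(name,h0):
    # fit black cap in hand: not used
    pass
E
python3 - <<'E'
from h import *
crop('w4',180,20,400,240,3.6,'c4')
crop('w4',220,220,340,380,4.5,'c5')
for u,v in((236,84),(335,98),(227,183),(317,194)):print(p2w('w4',u,v,.098))
print(p2w('w4',279,333,.1873+.0187))
E
```

```text
[0.5580708  0.30133282 0.098     ]
[0.61687973 0.29318087 0.098     ]
[0.54965175 0.24164054 0.098     ]
[0.60800823 0.23401339 0.098     ]
[0.58274889 0.20943736 0.206     ]
```

View pics/c4.png

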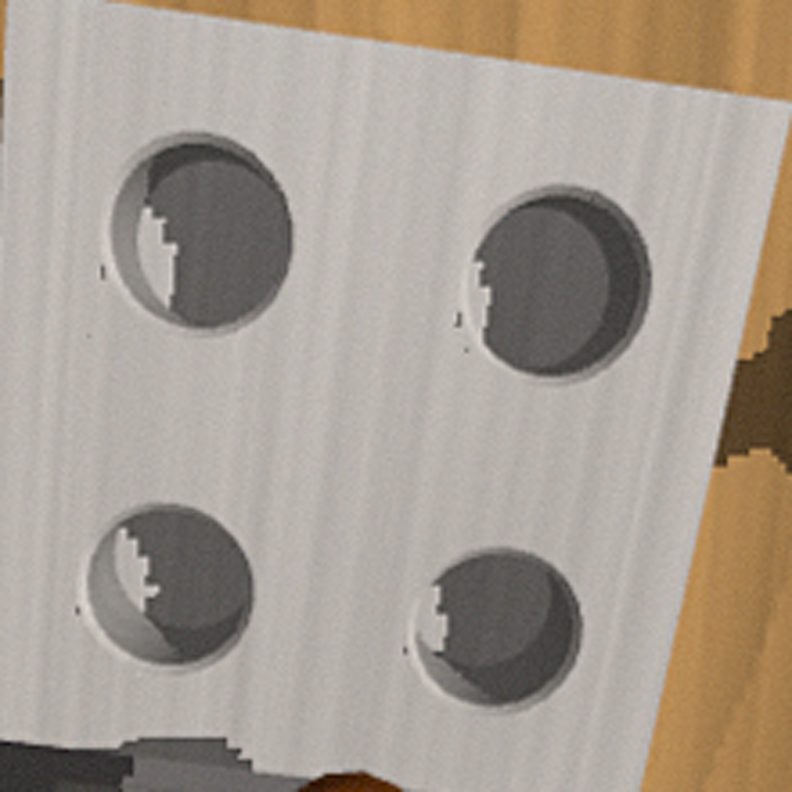

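View pics/c5.png

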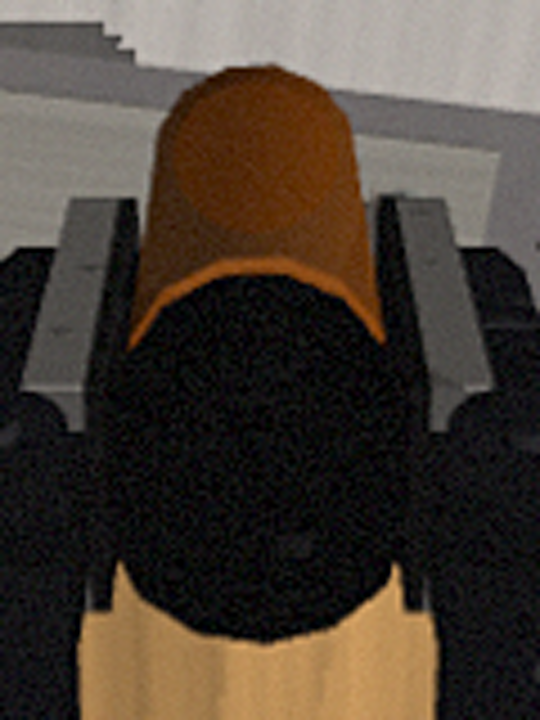

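Run:
```python
from h import *
from scipy.optimize import least_squares
t=np.linspace(0,2*np.pi,180)
def circ(x,y,z,r,n='w4'): return np.array([w2p(n,(x+r*np.cos(a),y+r*np.sin(a),z)) for a in t])
tcp=np.array([.5835,.2160,.1873])
def pred(p):
    x,y,zb,ty=p
    f=circ(x,y+ty*.003,zb+.003,.013); g=circ(x,y+ty*.055,zb+.055,.013); c=circ(x,y+ty*.075,zb+.075,.013)
    return np.array([f[:,0].mean(),f[:,1].min(),f[:,0].max()-f[:,0].min(), g[:,1].min(), c[:,1].max(),g[:,0].max()-g[:,0].min()])
obs=np.array([220+258/4.5,220+65/4.5,47,220+270/4.5,220+639/4.5,58])
for fix in (0,1):
    def res(q):
        p=[q[0],q[1],q[2],q[3] if fix else 0]
        return (pred(p)-obs)/[1,1,2,1,1,3]
    r=least_squares(res,[.583,.211,.131,0]); print(r.x-np.r_[tcp,0],r.fun)
```

```text
[-0.00155389 -0.01070705 -0.06045951  0.        ] [ 2.93948633e-05  2.64474928e-01 -1.45245652e+00 -5.35180793e-01
  3.12558317e-01  2.24311085e-01]
[-0.00155514 -0.01081401 -0.06101517 -0.00504475] [ 8.22984007e-05  1.04651502e-01 -1.51504317e+00 -3.83954473e-01
  2.83069769e-01  1.39805187e-01]
```

Request:
servo_tool:
  deltas:
    - [[0,25,18,0,0],[0,25,18,0,0],[0,25,18,0,0],[0,25,18,0,0]]

```text
time: 5.15
tool_pos: [0.6062, 0.2256, 0.1898]
tool_rot: [-0.0, 0.709, 0.705, -0.0]
contact_force: [-0.1, -0.9, -0.4]
gripper_width: 0.29
```

Run:
```python
from h import *
s=state();print(s['tool_pos'],s['contact_force'],s['gripper_width'])
snap('wrist','w5')
crop('w5',190,20,410,400,2,'c6')
crop('w5',190,190,350,380,4.2,'c7')
```

```text
[0.60621826 0.22556612 0.18977782] [-0.0638518  -0.87932852 -0.44818206] 0.2897172745730896
```

View pics/c6.png

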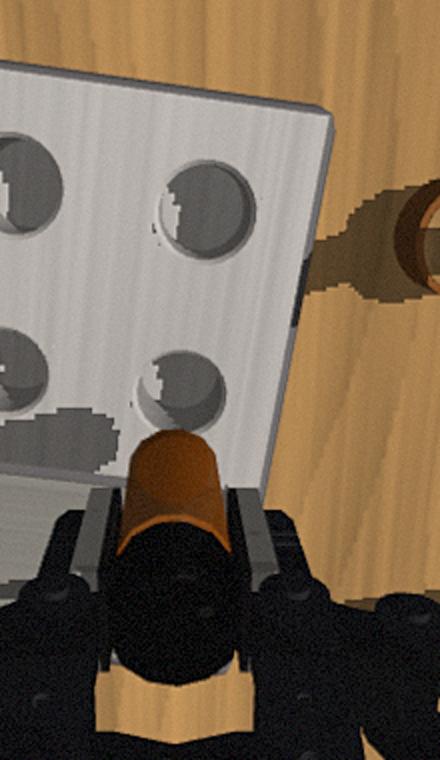

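View pics/c7.png

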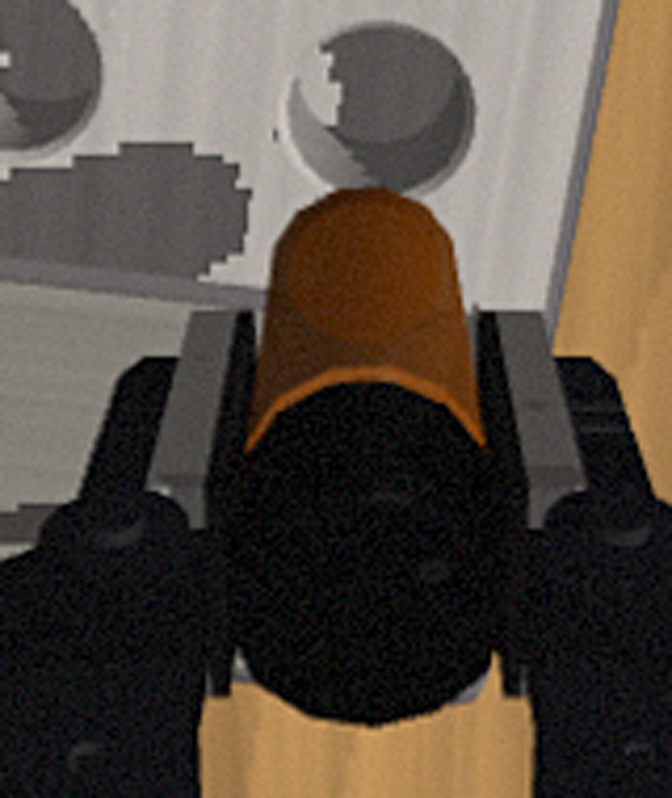

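```bash
cat >> h.py <<'E'
from scipy.optimize import least_squares
_t=np.linspace(0,2*np.pi,180)
def fitv(n,u,foot,capb,capbot,ufoot=None):
    """vial in hand from silhouette: u centre, top row of foot, top row of the black cap, bottom row of cap top; returns x,y,zbottom"""
    def circ(x,y,z,r): return np.array([w2p(n,(x+r*np.cos(a),y+r*np.sin(a),z)) for a in _t])
    T=np.load('pics/'+n+'.npz')['T']
    def res(p):
        x,y,zb=p
        f=circ(x,y,zb+.003,.013); g=circ(x,y,zb+.055,.013); c=circ(x,y,zb+.075,.013)
        return [f[:,0].mean()-u,f[:,1].min()-foot,g[:,1].min()-capb,c[:,1].max()-capbot]
    r=least_squares(res,[T[0,3],T[1,3]-.08,T[2,3]-.18]);return r.x,r.fun
E
python3 - <<'E'
from h import *
x,f=fitv('w5',277,234.6,280.5,362)
print(x,x-[.6062,.2256,.1898],f)
print(p2w('w5',279.9,215.8,.098),p2w('w5',190+208/2,20+209/2.,.098))
E
```

```text
[0.60638057 0.22021088 0.12797926] [ 0.00018057 -0.00538912 -0.06182074] [ 5.43366241e-10  5.95976272e-01 -6.86597704e-01  2.23228988e-01]
[0.60847876 0.23402425 0.098     ] [0.61740368 0.29336559 0.098     ]
```

Request:
servo_tool:
  deltas:
    - [[0,2,11,0,0],[0,2,11,-12,0],[0,2,11,-24,0],[0,2,11,-24,0],[0,2,11,-24,0]]

```text
time: 5.82
tool_pos: [0.6089, 0.2372, 0.166]
tool_rot: [-0.0, 0.709, 0.705, -0.0]
contact_force: [0.9, -0.1, 0.5]
gripper_width: 0.291
```

Run:
```python
from h import *
s=state();print(s['tool_pos'],s['contact_force'],s['gripper_width'])
snap('wrist','w6')
crop('w6',190,190,370,380,4,'c8')
```

```text
[0.60887741 0.23718629 0.16603504] [ 0.92380973 -0.05264404  0.5119185 ] 0.2905646443556527
```

View pics/c8.png

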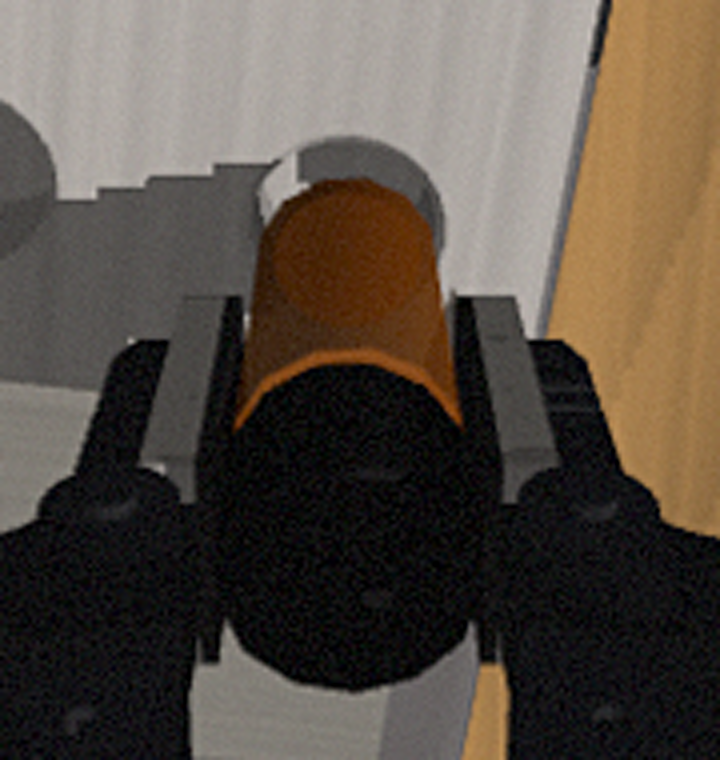

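Run:
```python
from h import *
x,f=fitv('w6',277.5,234.5,190+362/4,190+690/4);print(x,x-[.6089,.2372,.1660],f)
# fixed z: solve x,y such that circle r at z has top row, mean u
def top(n,u,row,z,r):
    def res(p):
        c=np.array([w2p(n,(p[0]+r*np.cos(a),p[1]+r*np.sin(a),z)) for a in _t]);return [(c[:,0].max()+c[:,0].min())/2-u,c[:,1].min()-row]
    return least_squares(res,[.6,.23]).x
from h import _t
print('hole',top('w6',277.75,223.75,.098,.0145))
for zb in(.1097,.1042):print('vial',zb,top('w6',277.5,234.5,zb+.003,.013),top('w6',277.5,190+362/4,zb+.055,.013))
```

```text
[0.60933904 0.23219164 0.10484644] [ 0.00043904 -0.00500836 -0.06115356] [-1.43757006e-10  5.66871545e-01 -6.51810148e-01  2.11575049e-01]
hole [0.60959073 0.2340861 ]
vial 0.1097 [0.60941644 0.23447077] [0.60933667 0.23460357]
vial 0.1042 [0.60941298 0.23228622] [0.60932855 0.23151189]
```

Request:
servo_tool:
  deltas:
    - [[0,0,1,-4,0],[0,0,1,-8,0],[0,0,1,-8,0],[0,0,1,-8,0]]

```text
time: 6.38
tool_pos: [0.6089, 0.2383, 0.1583]
tool_rot: [-0.0, 0.709, 0.705, -0.0]
contact_force: [0.0, -0.2, -0.9]
gripper_width: 0.291
```

Run:
```python
from h import *
s=state();print(s['tool_pos'],s['contact_force'],s['gripper_width'])
snap('wrist','w7')
crop('w7',210,190,340,380,4,'c9')
```

```text
[0.60890021 0.23829689 0.15826005] [ 0.02551561 -0.16244754 -0.907432  ] 0.29112425089281496
```

View pics/c9.png

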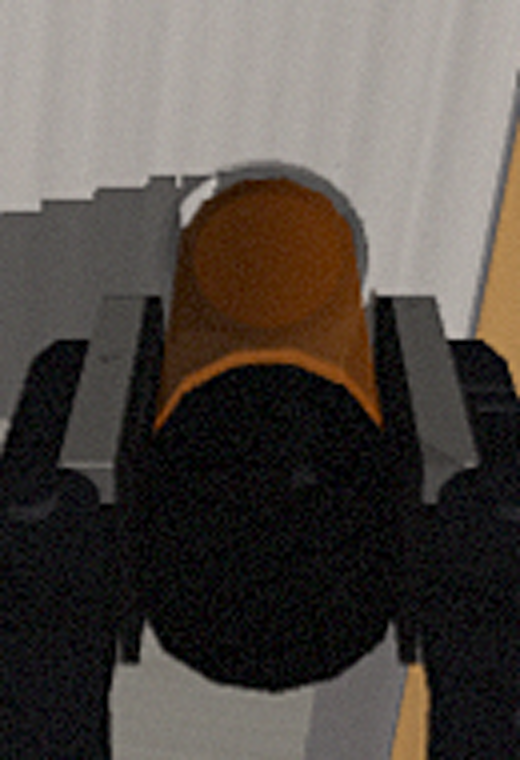

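Request:
servo_tool:
  deltas:
    - [[0,0.5,0.5,-2,0],[0,0.5,0.5,-4,0],[0,0.5,0.5,-6,0],[0,0.5,0.5,-6,0]]

```text
time: 6.92
tool_pos: [0.6092, 0.2387, 0.1519]
tool_rot: [-0.0, 0.709, 0.705, -0.0]
contact_force: [-0.4, 0.4, 0.0]
gripper_width: 0.29
```

Run:
```python
from h import *
s=state();print(s['tool_pos'],s['contact_force'],s['gripper_width'])
snap('wrist','w8')
crop('w8',210,190,340,380,4,'c10')
```

```text
[0.60923196 0.23872801 0.15193503] [-0.44214612  0.40027948  0.03086359] 0.2897208884336758
```

View pics/c10.png

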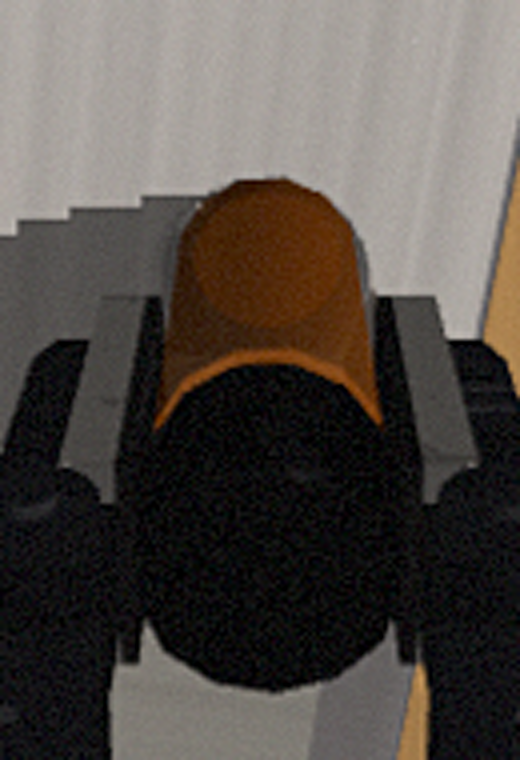

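Request:
servo_tool:
  deltas:
    - [[0,0,-1.7,1,0],[0,0,-1.7,-1,0],[0,0,-1.7,-4,0],[0,0,-1.7,-4,0]]

```text
time: 7.48
tool_pos: [0.61, 0.2372, 0.151]
tool_rot: [0.0, 0.709, 0.705, 0.0]
contact_force: [-4.8, -3.1, 9.1]
gripper_width: 0.291
```

Run:
```python
from h import *
s=state();print(s['tool_pos'],s['contact_force'],s['gripper_width'])
snap('wrist','w9')
crop('w9',210,190,340,380,4,'c11')
```

```text
[0.60995552 0.23715894 0.15100368] [-4.76752763 -3.11092336  9.05302353] 0.29078995207850655
```

View pics/c11.png

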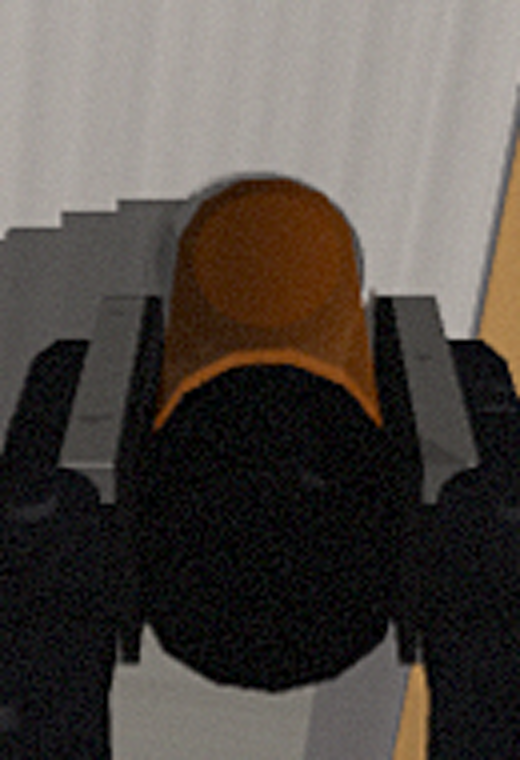

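Request:
servo_tool:
  deltas:
    - [[0,-1.2,-0.8,0,0],[0,-1.2,-0.8,-1,0],[0,-1.2,-0.8,-3,0],[0,-1.2,-0.8,-3,0]]

```text
time: 8.02
tool_pos: [0.6099, 0.237, 0.1507]
tool_rot: [0.001, 0.709, 0.705, 0.002]
contact_force: [-5.1, -1.5, 16.0]
gripper_width: 0.289
```

Request:
servo_tool:
  deltas:
    - [[0,0,0,8,0],[0,0,0,8,0],[0,0,0,8,0]]

```text
time: 8.4
tool_pos: [0.6078, 0.2361, 0.1523]
tool_rot: [-0.0, 0.709, 0.705, -0.001]
contact_force: [-0.2, 0.0, -0.4]
gripper_width: 0.289
```

Run:
```python
from h import *
s=state();print(s['tool_pos'],s['contact_force'],s['gripper_width'])
snap('wrist','w10')
crop('w10',210,190,340,380,4,'c12')
```

```text
[0.60778526 0.23614896 0.15232629] [-0.15868959  0.00682213 -0.3513559 ] 0.28908399630955844
```

View pics/c12.png

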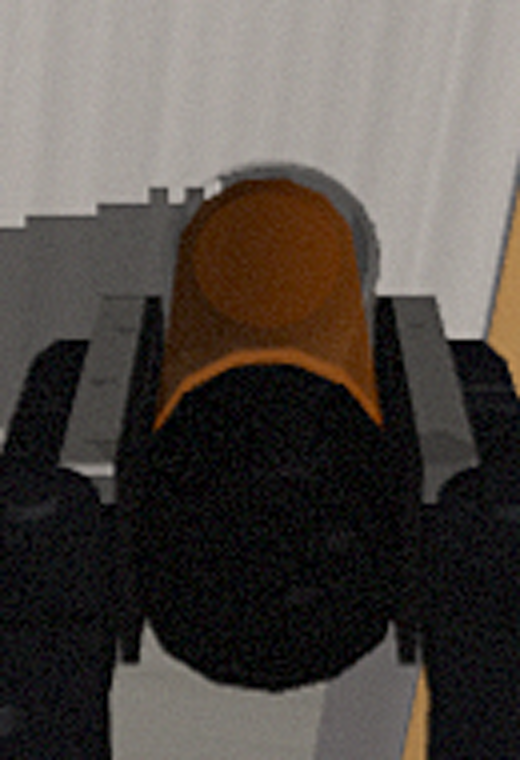

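Request:
servo_tool:
  deltas:
    - [[0,1.1,0.5,0,0],[0,1.1,0.5,0,0],[0,1.1,0.5,-3,0],[0,1.1,0.5,-5,0],[0,1.1,0.5,-5,0]]

```text
time: 9.07
tool_pos: [0.6098, 0.2369, 0.1509]
tool_rot: [0.0, 0.709, 0.705, 0.0]
contact_force: [-4.1, -1.5, 8.5]
gripper_width: 0.29
```

Run:
```python
from h import *
snap('wrist','w11')
crop('w11',230,210,310,290,9,'c13')
```

```text
(no output)
```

View pics/c13.png

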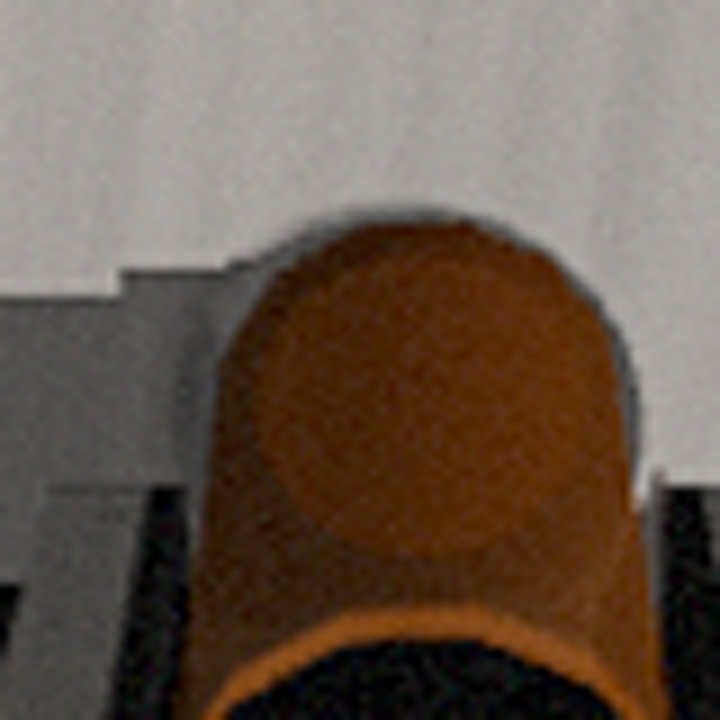

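Request:
servo_tool:
  deltas:
    - [[0,-1.5,-0.5,1,0],[0,-1.5,-0.5,0,0],[0,-1.5,-1.0,-1,0],[0,-1.5,-1.5,-2,0],[0,-1.5,-1.5,-2,0]]

```text
time: 9.75
tool_pos: [0.6074, 0.2351, 0.1454]
tool_rot: [-0.0, 0.709, 0.705, -0.001]
contact_force: [-0.3, 0.1, -0.4]
gripper_width: 0.291
```

Request:
servo_tool:
  deltas:
    - [[0,0,0,-5,0],[0,0,0,-10,0],[0,0,0,-15,0],[0,0,0,-19,0],[0,0,0,-19,0]]

```text
time: 10.38
tool_pos: [0.6077, 0.2353, 0.1269]
tool_rot: [-0.0, 0.709, 0.705, -0.0]
contact_force: [0.8, 0.3, -0.2]
gripper_width: 0.288
```

Request:
servo_tool:
  deltas:
    - [[0,0,0,-1,0],[0,0,0,-2,0],[0,0,0,-2,0]]

```text
time: 10.75
tool_pos: [0.608, 0.2354, 0.1263]
tool_rot: [0.0, 0.709, 0.705, 0.0]
contact_force: [-3.0, -2.4, 5.4]
gripper_width: 0.292
```

Request:
servo_tool:
  deltas:
    - [[40,0,0,1,0],[50,0,0,1,0],[50,0,0,1,0],[50,0,0,1,0],[50,0,0,20,0]]

```text
time: 11.38
tool_pos: [0.6065, 0.2349, 0.1437]
tool_rot: [-0.001, 0.709, 0.705, -0.002]
contact_force: [-0.7, -0.0, -0.3]
gripper_width: 0.584
```

Request:
servo_tool:
  deltas:
    - [[60,0,0,60,0],[60,-15,-60,100,0],[60,-30,-120,100,0],[60,-50,-180,100,0],[60,-70,-240,100,0]]

```text
time: 12.0
tool_pos: [0.5408, 0.0035, 0.2475]
tool_rot: [0.001, 0.709, 0.705, 0.001]
contact_force: [1.0, -0.9, 1.3]
gripper_width: 0.705
```

Request:
servo_tool:
  deltas:
    - [[60,-20,-50,0,0],[60,-60,-80,0,0],[60,-70,-90,0,0],[60,-70,-90,0,0]]

```text
time: 12.5
tool_pos: [0.4713, -0.0852, 0.2466]
tool_rot: [0.001, 0.71, 0.705, 0.001]
contact_force: [0.5, -0.1, 0.3]
gripper_width: 0.702
```

Run:
```python
from h import *
s=state();print(s['tool_pos'],s['contact_force'],s['gripper_width'])
snap('wrist','w12')
snap('scene','s12')
```

```text
[ 0.47130718 -0.08519531  0.24657326] [ 0.53054778 -0.05320933  0.34361796] 0.7020079075241391
```

View pics/w12.png

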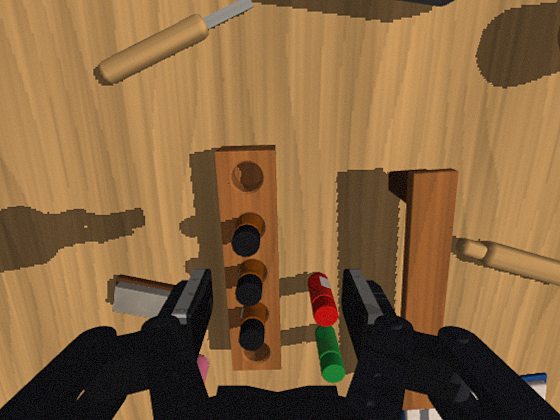

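View pics/s12.png

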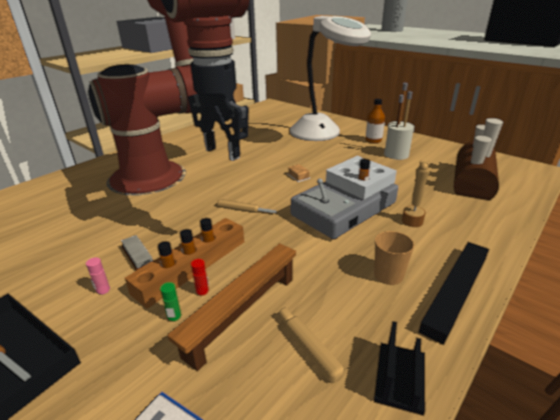

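Run:
```python
from h import *
crop('w12',200,140,300,380,3.2,'c14')
for u,v in((246,241),(249,290),(251.5,335)):print(p2w('w12',u,v,.09))
print(p2w('w12',247.5,176.5,.045))
```

```text
[ 0.44403897 -0.12201368  0.09      ]
[ 0.44507742 -0.17198159  0.09      ]
[ 0.44587789 -0.22264572  0.09      ]
[ 0.44348178 -0.07272127  0.045     ]
```

View pics/c14.png

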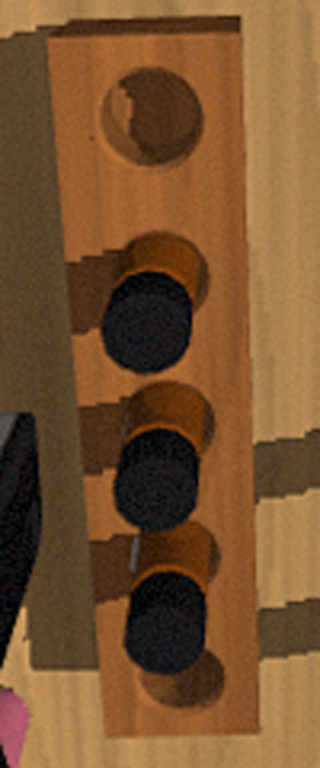

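Request:
servo_tool:
  deltas:
    - [[60,-27,-38,-20,0],[60,-27,-38,-70,0],[60,-27,-38,-125,0],[60,-27,-38,-155,0],[60,-27,-38,-175,0]]

```text
time: 13.22
tool_pos: [0.444, -0.1214, 0.0682]
tool_rot: [-0.001, 0.709, 0.706, -0.0]
contact_force: [0.2, 0.7, 0.7]
gripper_width: 0.7
```

Request:
servo_tool:
  deltas:
    - [[60,0,0,0,0],[60,0,0,0,0]]

```text
time: 13.48
tool_pos: [0.4453, -0.1226, 0.0713]
tool_rot: [0.001, 0.709, 0.705, 0.0]
contact_force: [-1.1, -0.4, 0.1]
gripper_width: 0.699
```

Run:
```python
from h import *
s=state();print(s['tool_pos'],s['contact_force'],s['gripper_width'])
snap('wrist','w13')
```

```text
[ 0.44527422 -0.12262037  0.07130938] [-1.1099393  -0.38377125  0.11117668] 0.6985961053943399
```

View pics/w13.png

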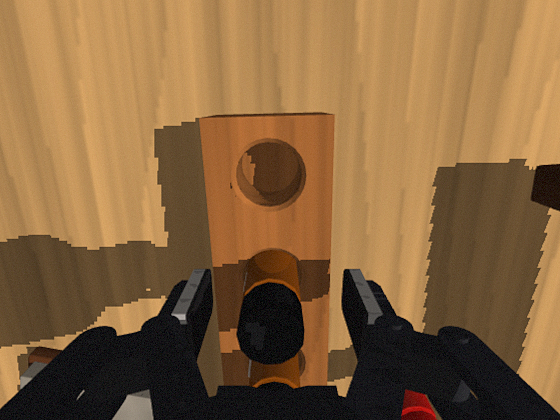

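Request:
servo_tool:
  deltas:
    - [[60,-1.8,0,0,0],[0,-1.8,0,0,0],[0,-1.8,0,0,0],[0,-1.8,0,0,0],[0,-1.8,0,0,0]]

```text
time: 14.15
tool_pos: [0.4427, -0.123, 0.0708]
tool_rot: [0.0, 0.709, 0.705, 0.0]
contact_force: [0.7, -0.1, 3.8]
gripper_width: 0.287
```

Request:
servo_tool:
  deltas:
    - [[0,0,0,0,0],[0,0,0,0,0]]

```text
time: 14.4
tool_pos: [0.4427, -0.123, 0.0708]
tool_rot: [0.0, 0.709, 0.705, 0.0]
contact_force: [-0.7, 0.0, 5.7]
gripper_width: 0.289
```

Request:
servo_tool:
  deltas:
    - [[0,0,0,20,0],[0,0,0,50,0],[0,0,0,110,0],[0,10,40,130,0],[0,25,100,130,0]]

```text
time: 15.02
tool_pos: [0.4687, -0.0229, 0.2027]
tool_rot: [0.002, 0.71, 0.704, 0.001]
contact_force: [1.8, 0.8, -1.3]
gripper_width: 0.291
```

Request:
servo_tool:
  deltas:
    - [[0,20,60,0,0],[0,40,120,0,0],[0,55,180,0,0],[0,70,240,0,0],[0,79,264,0,0]]

```text
time: 15.65
tool_pos: [0.5458, 0.2442, 0.1989]
tool_rot: [-0.001, 0.708, 0.706, -0.001]
contact_force: [0.5, 0.4, -0.8]
gripper_width: 0.285
```

Request:
servo_tool:
  deltas:
    - [[0,0,0,0,0],[0,0,0,0,0]]

```text
time: 15.9
tool_pos: [0.5457, 0.2404, 0.1993]
tool_rot: [-0.0, 0.709, 0.705, -0.001]
contact_force: [-0.1, -0.3, -0.1]
gripper_width: 0.286
```

Go to TCP (.5484, .2435, .158).

Request:
servo_tool:
  deltas:
    - [[0,2.7,3.1,-20,0],[0,2.7,3.1,-36,0],[0,2.7,3.1,-44,0],[0,2.7,3.1,-44,0],[0,2.7,3.1,-44,0]]

```text
time: 16.52
tool_pos: [0.5493, 0.2443, 0.1568]
tool_rot: [0.0, 0.709, 0.705, 0.0]
contact_force: [-0.8, -0.5, -0.2]
gripper_width: 0.288
```

Run:
```python
from h import *
s=state();print(s['tool_pos'],s['contact_force'],s['gripper_width'])
snap('wrist','w14')
crop('w14',210,190,340,380,4,'c15')
```

```text
[0.54934222 0.24430202 0.15679261] [-0.832529   -0.54742492 -0.23012625] 0.28788152720718974
```

View pics/c15.png

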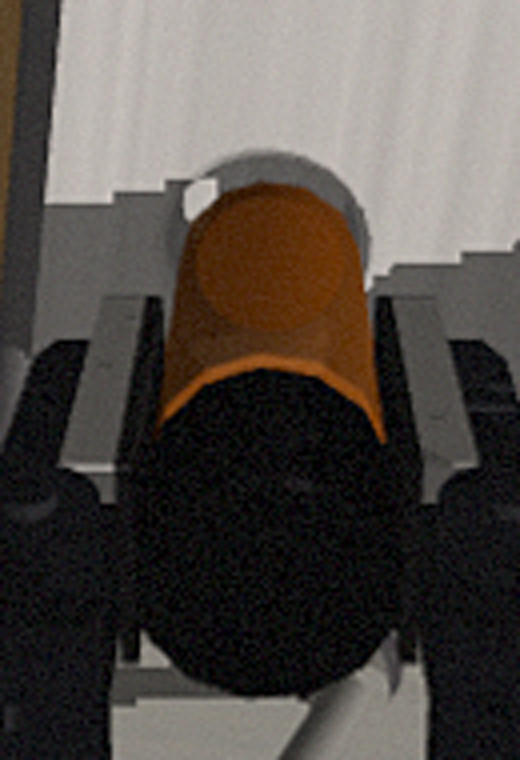

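Request:
servo_tool:
  deltas:
    - [[0,-1.2,-0.4,0,0],[0,-1.2,-0.4,-3,0],[0,-1.2,-0.4,-6,0],[0,-1.2,-0.4,-9,0],[0,-1.2,-0.4,-9,0]]

```text
time: 17.2
tool_pos: [0.5475, 0.2438, 0.1467]
tool_rot: [-0.0, 0.709, 0.705, -0.0]
contact_force: [0.4, -0.3, -1.1]
gripper_width: 0.289
```

Request:
servo_tool:
  deltas:
    - [[0,0,0,-5,0],[0,0,0,-10,0],[0,0,0,-15,0],[0,0,0,-20,0],[0,0,0,-22,0]]

```text
time: 17.82
tool_pos: [0.5477, 0.2439, 0.1258]
tool_rot: [-0.0, 0.709, 0.705, -0.0]
contact_force: [-4.0, -0.9, 9.7]
gripper_width: 0.287
```

Request:
servo_tool:
  deltas:
    - [[0,0,0,0,0],[0,0,0,0,0]]

```text
time: 18.08
tool_pos: [0.5478, 0.2439, 0.1259]
tool_rot: [-0.0, 0.709, 0.705, -0.0]
contact_force: [-2.5, -0.3, 5.3]
gripper_width: 0.29
```

Seated (bottom contact at the predicted height). Release, then go to the third vial.

Request:
servo_tool:
  deltas:
    - [[40,0,0,1,0],[48,0,0,1,0],[48,0,0,1,0],[48,0,0,20,0],[48,0,0,60,0]]

```text
time: 18.7
tool_pos: [0.5467, 0.2435, 0.1847]
tool_rot: [-0.001, 0.709, 0.705, -0.002]
contact_force: [1.1, -0.8, 0.6]
gripper_width: 0.563
```

Request:
servo_tool:
  deltas:
    - [[60,-5,-40,50,0],[60,-20,-100,60,0],[60,-35,-160,60,0],[60,-50,-220,60,0],[60,-60,-280,60,0]]

```text
time: 19.32
tool_pos: [0.4874, -0.0379, 0.2472]
tool_rot: [0.001, 0.709, 0.705, 0.001]
contact_force: [1.2, 0.0, -0.2]
gripper_width: 0.701
```

Request:
servo_tool:
  deltas:
    - [[60,-15,-50,0,0],[60,-35,-105,0,0],[60,-38,-107,0,0],[60,-38,-107,0,0]]

```text
time: 19.82
tool_pos: [0.45, -0.1431, 0.2463]
tool_rot: [0.001, 0.709, 0.705, 0.001]
contact_force: [0.6, 0.5, -0.2]
gripper_width: 0.698
```

Run:
```python
from h import *
s=state();print(s['tool_pos'],s['contact_force'],s['gripper_width'])
snap('wrist','w15')
snap('top','t15')
crop('t15',160,165,280,250,6,'c16')
```

```text
[ 0.450001   -0.14306591  0.24634439] [ 0.55031198  0.5339815  -0.16757312] 0.6977605961937238
```

View pics/w15.png

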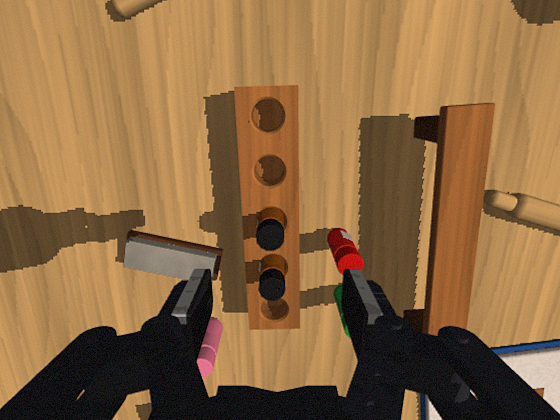

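View pics/c16.png

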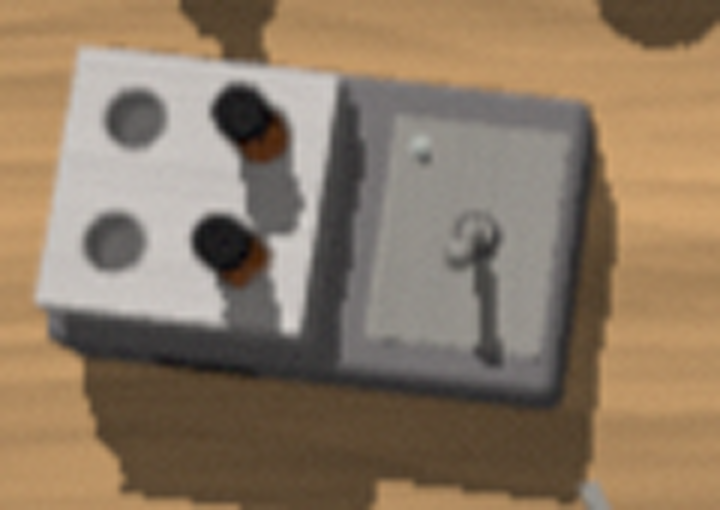

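Run:
```python
from h import *
for u,v in((270,236),(272.5,285)):print(p2w('w15',u,v,.09))
for u,v in((269,114),(270.5,170.5)):print(p2w('w15',u,v,.045))
```

```text
[ 0.44418155 -0.17510016  0.09      ]
[ 0.44588074 -0.22451758  0.09      ]
[ 0.44381301 -0.07209616  0.045     ]
[ 0.44453531 -0.12474883  0.045     ]
```

Request:
servo_tool:
  deltas:
    - [[60,-6.5,-32,-10,0],[60,-6.5,-32,-60,0],[60,-6.5,-32,-120,0],[60,-6.5,-32,-155,0],[60,-6.5,-32,-175,0]]

```text
time: 20.55
tool_pos: [0.4426, -0.1728, 0.0677]
tool_rot: [-0.002, 0.708, 0.706, -0.0]
contact_force: [1.1, 0.7, 0.3]
gripper_width: 0.697
```

Request:
servo_tool:
  deltas:
    - [[60,0,0,0,0],[60,0,0,0,0]]

```text
time: 20.8
tool_pos: [0.4444, -0.1748, 0.0714]
tool_rot: [0.001, 0.709, 0.706, 0.0]
contact_force: [-0.0, 0.3, 0.8]
gripper_width: 0.705
```

Run:
```python
from h import *
s=state();print(s['tool_pos'],s['contact_force'],s['gripper_width'])
snap('wrist','w16')
```

```text
[ 0.44439959 -0.17477272  0.07144808] [-0.00434624  0.34295505  0.78355668] 0.7046911540663041
```

View pics/w16.png

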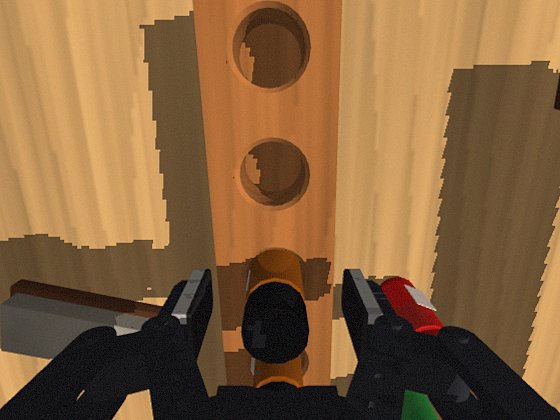

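Request:
servo_tool:
  deltas:
    - [[60,-1,0,0,0],[0,-1,0,0,0],[0,-1,0,0,0],[0,-1,0,0,0],[0,-1,0,0,0]]

```text
time: 21.48
tool_pos: [0.4425, -0.1753, 0.0707]
tool_rot: [0.0, 0.709, 0.705, 0.0]
contact_force: [-1.3, -0.1, 3.1]
gripper_width: 0.288
```

Request:
servo_tool:
  deltas:
    - [[0,0,0,0,0],[0,0,0,0,0]]

```text
time: 21.72
tool_pos: [0.4425, -0.1753, 0.0707]
tool_rot: [0.0, 0.709, 0.705, -0.0]
contact_force: [-0.9, 0.1, 6.3]
gripper_width: 0.288
```

Request:
servo_tool:
  deltas:
    - [[0,0,0,20,0],[0,0,0,50,0],[0,0,0,110,0],[0,10,40,130,0],[0,25,100,130,0]]

```text
time: 22.35
tool_pos: [0.4687, -0.0753, 0.2027]
tool_rot: [0.002, 0.71, 0.704, 0.001]
contact_force: [0.5, 1.3, -1.1]
gripper_width: 0.289
```

Request:
servo_tool:
  deltas:
    - [[0,22,56,0,0],[0,44,112,0,0],[0,66,168,0,0],[0,88,224,0,0],[0,110,280,0,0]]

```text
time: 22.98
tool_pos: [0.5774, 0.2069, 0.1992]
tool_rot: [-0.0, 0.709, 0.705, -0.0]
contact_force: [0.0, -0.0, 0.4]
gripper_width: 0.286
```

Request:
servo_tool:
  deltas:
    - [[0,22,56,0,0],[0,37,90,0,0],[0,37,90,0,0],[0,37,90,0,0],[0,37,90,0,0]]

```text
time: 23.6
tool_pos: [0.614, 0.2937, 0.2]
tool_rot: [-0.0, 0.71, 0.705, -0.0]
contact_force: [-0.3, 0.5, -1.0]
gripper_width: 0.289
```

Request:
servo_tool:
  deltas:
    - [[0,1.5,1.1,-20,0],[0,1.5,1.1,-36,0],[0,1.5,1.1,-43,0],[0,1.5,1.1,-43,0],[0,1.5,1.1,-43,0]]

```text
time: 24.22
tool_pos: [0.6162, 0.2961, 0.1579]
tool_rot: [0.0, 0.709, 0.705, 0.0]
contact_force: [-0.2, 0.3, -0.9]
gripper_width: 0.292
```

Run:
```python
from h import *
s=state();print(s['tool_pos'],s['contact_force'],s['gripper_width'])
snap('wrist','w17')
crop('w17',210,190,340,380,4,'c17')
```

```text
[0.61615736 0.29611614 0.15786938] [-0.24585142  0.28869649 -0.85160191] 0.2923152326477462
```

View pics/c17.png

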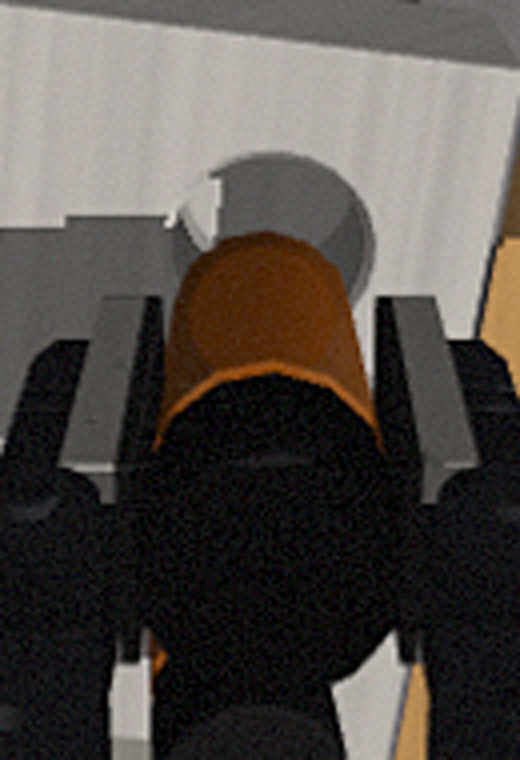

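Request:
servo_tool:
  deltas:
    - [[0,-0.8,7,0,0],[0,-0.8,7,0,0],[0,-0.8,7,-2,0],[0,-0.8,7,-2,0]]

```text
time: 24.78
tool_pos: [0.6148, 0.3029, 0.155]
tool_rot: [-0.0, 0.709, 0.705, -0.0]
contact_force: [0.8, 0.4, -0.4]
gripper_width: 0.287
```

Run:
```python
from h import *
s=state();print(s['tool_pos'],s['contact_force'],s['gripper_width'])
snap('wrist','w18')
snap('scene','s18')
crop('w18',210,190,340,380,4,'c18')
crop('s18',280,90,440,240,5,'c19')
```

```text
[0.61480492 0.30291955 0.15495721] [ 0.80335209  0.36962783 -0.39621457] 0.28691902963137395
```

View pics/c18.png

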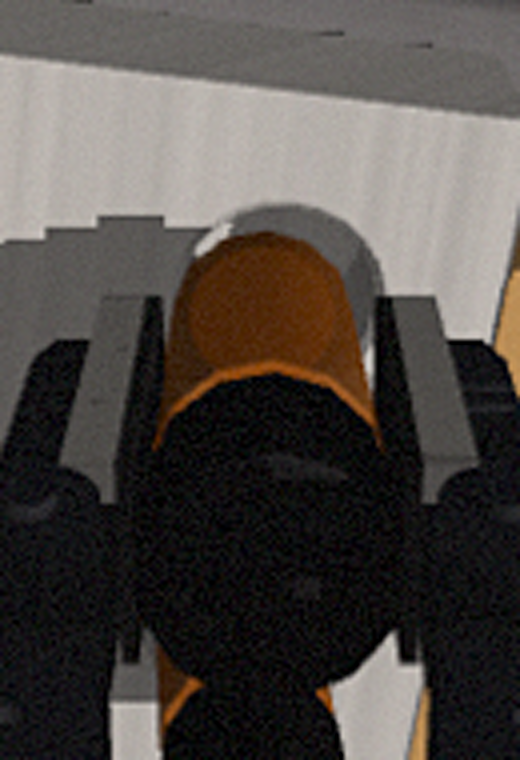

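View pics/c19.png

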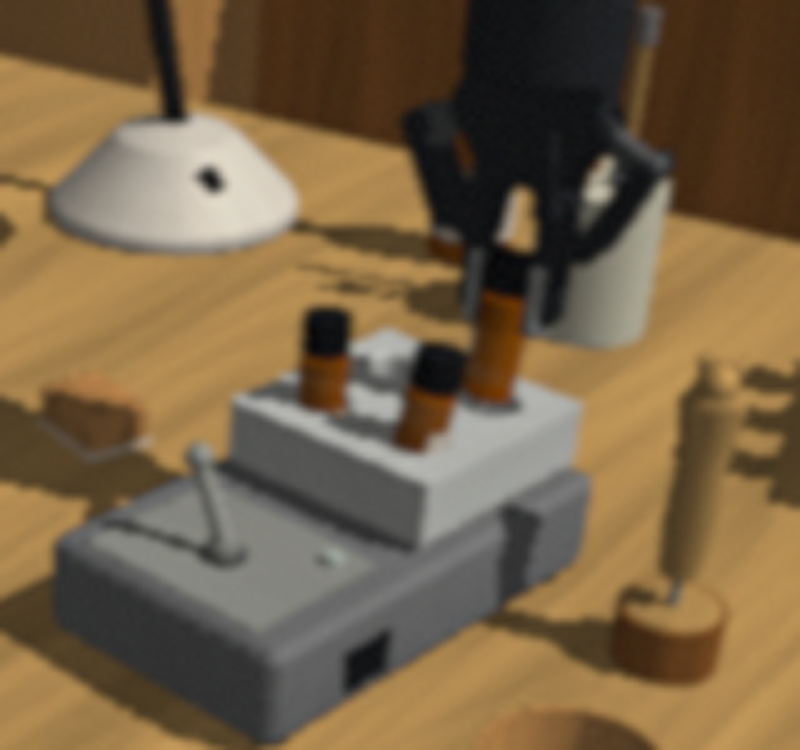

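Request:
servo_tool:
  deltas:
    - [[0,1,0,-2,0],[0,1,0,-4,0],[0,1,0,-6,0],[0,1,0,-6,0]]

```text
time: 25.38
tool_pos: [0.6158, 0.3029, 0.1489]
tool_rot: [-0.0, 0.709, 0.705, -0.0]
contact_force: [-0.2, -0.7, -0.1]
gripper_width: 0.289
```

Run:
```python
from h import *
s=state();print(s['tool_pos'],s['contact_force'],s['gripper_width'])
snap('wrist','w19')
crop('w19',210,190,340,380,4,'c20')
```

```text
[0.61580608 0.30290438 0.14885795] [-0.2371078  -0.67810393 -0.12993387] 0.28942200513918404
```

View pics/c20.png

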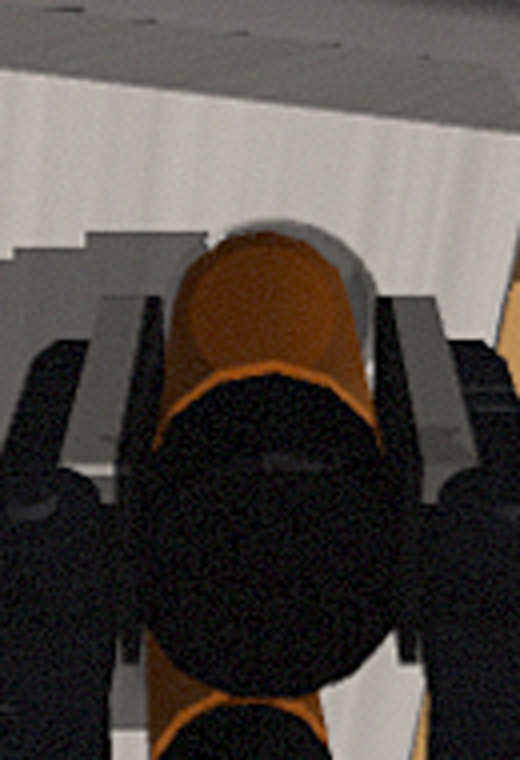

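Request:
servo_tool:
  deltas:
    - [[0,0.6,0,-2,0],[0,0.6,0,-4,0],[0,0.6,0,-4,0]]

```text
time: 25.8
tool_pos: [0.6164, 0.3029, 0.1449]
tool_rot: [-0.0, 0.709, 0.705, -0.0]
contact_force: [1.0, 0.7, 0.5]
gripper_width: 0.286
```

Request:
servo_tool:
  deltas:
    - [[0,0,-1,-3,0],[0,0,-2,-5,0],[0,0,-3,-7,0],[0,0,-3,-7,0]]

```text
time: 26.3
tool_pos: [0.6168, 0.3004, 0.1384]
tool_rot: [-0.0, 0.709, 0.705, 0.001]
contact_force: [1.0, 2.0, -0.4]
gripper_width: 0.29
```

Request:
servo_tool:
  deltas:
    - [[0,0,-1,-2,0],[0,0,-2.5,-4,0],[0,0,-4,-7,0],[0,0,-4,-7,0]]

```text
time: 26.8
tool_pos: [0.6173, 0.2993, 0.1336]
tool_rot: [-0.002, 0.709, 0.705, 0.004]
contact_force: [-0.7, 10.9, 4.7]
gripper_width: 0.288
```

Run:
```python
from h import *
s=state();print(s['tool_pos'],s['contact_force'],s['gripper_width'])
snap('wrist','w20')
crop('w20',210,190,340,380,4,'c21')
```

```text
[0.61732923 0.29934477 0.13362652] [-0.73155736 10.91978725  4.74383509] 0.2878453098924295
```

View pics/c21.png

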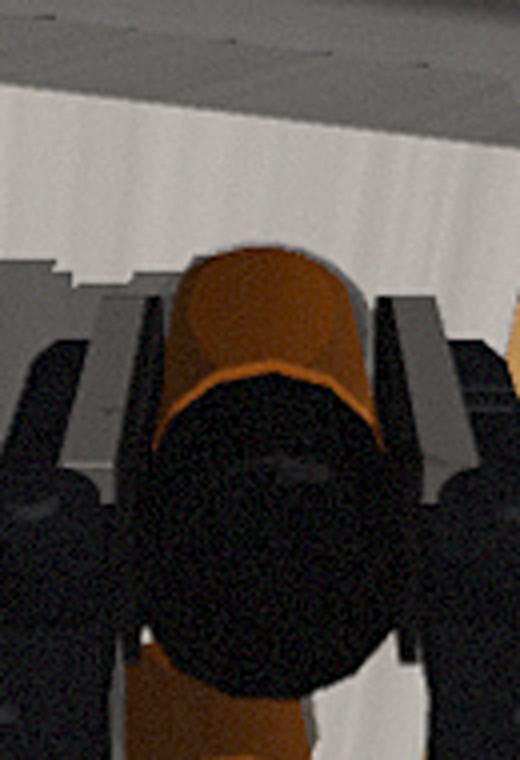

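Request:
servo_tool:
  deltas:
    - [[29,0,2,2,0],[32,0,2,2,0],[40,0,2,2,0],[44,0,2,4,0]]

```text
time: 27.35
tool_pos: [0.6163, 0.2975, 0.1347]
tool_rot: [-0.0, 0.709, 0.705, -0.001]
contact_force: [-0.2, 0.4, 0.5]
gripper_width: 0.516
```

Run:
```python
from h import *
s=state();print(s['tool_pos'],s['contact_force'],s['gripper_width'])
snap('wrist','w21')
snap('scene','s21')
crop('s21',280,90,440,240,5,'c22')
```

```text
[0.61634045 0.29745319 0.13466646] [-0.17394324  0.38472447  0.47511904] 0.5155688554251805
```

View pics/w21.png

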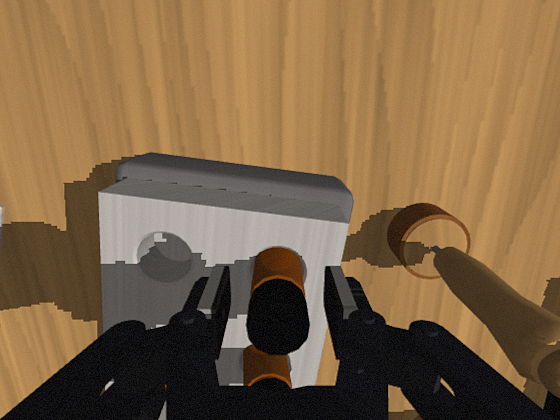

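View pics/c22.png

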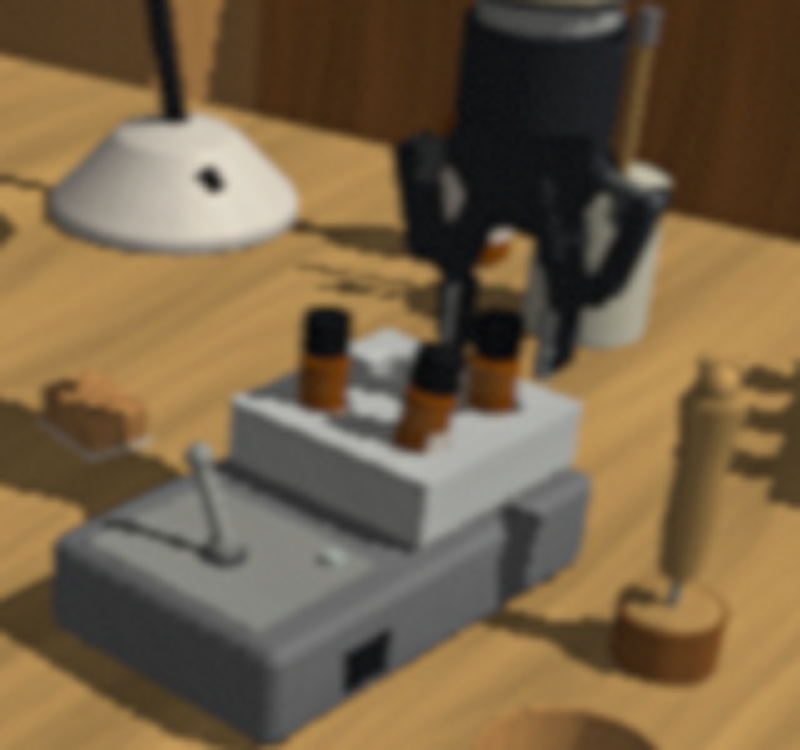

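Request:
servo_tool:
  deltas:
    - [[44,0,0,20,0],[44,0,0,60,0],[50,0,0,100,0],[60,-4,-40,100,0],[60,-9,-62,100,0]]

```text
time: 28.08
tool_pos: [0.608, 0.2349, 0.2375]
tool_rot: [0.001, 0.709, 0.705, 0.001]
contact_force: [0.3, -0.1, 0.6]
gripper_width: 0.7
```

Request:
servo_tool:
  deltas:
    - [[60,0,-40,-10,0],[60,0,-40,-10,0],[60,0,-40,-10,0]]

```text
time: 28.45
tool_pos: [0.6074, 0.1961, 0.2252]
tool_rot: [-0.0, 0.709, 0.705, 0.0]
contact_force: [0.2, 0.2, -0.6]
gripper_width: 0.702
```

Run:
```python
from h import *
s=state();print(s['tool_pos'],s['contact_force'],s['gripper_width'])
snap('wrist','w22')
snap('top','t22')
crop('w22',150,60,400,300,3,'c23')
```

```text
[0.60738707 0.19614403 0.22522776] [ 0.15718445  0.22967894 -0.56516768] 0.7018705283285389
```

View pics/c23.png

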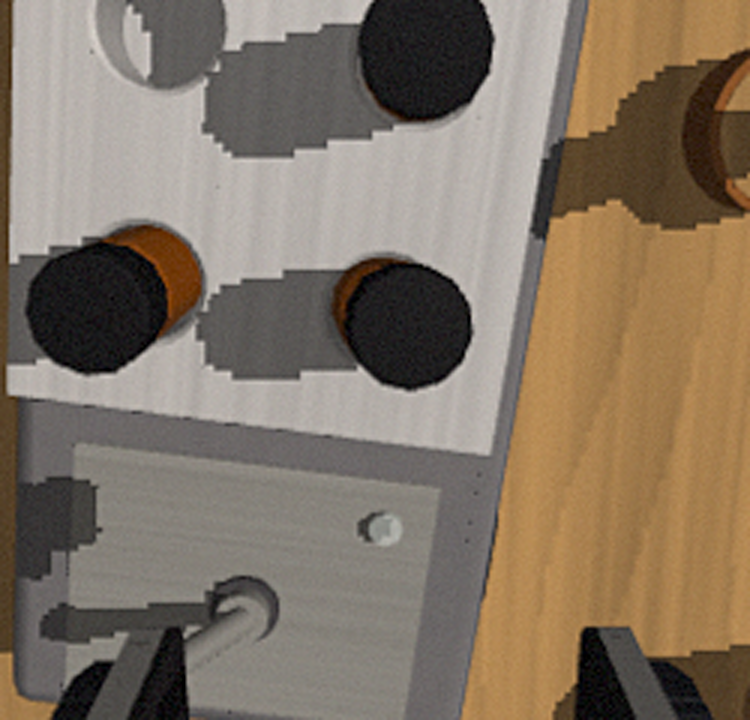

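Run:
```python
from h import *
for n,u,v in(('h3',97,308),('h1',408,325),('h0',427,52)):print(n,p2w('w22',150+u/3,60+v/3,.145))
crop('t22',160,165,270,240,7,'c24')
```

```text
h3 [0.55073233 0.24277404 0.145     ]
h1 [0.61342345 0.23892471 0.145     ]
h0 [0.61686421 0.29027199 0.145     ]
```

View pics/c24.png

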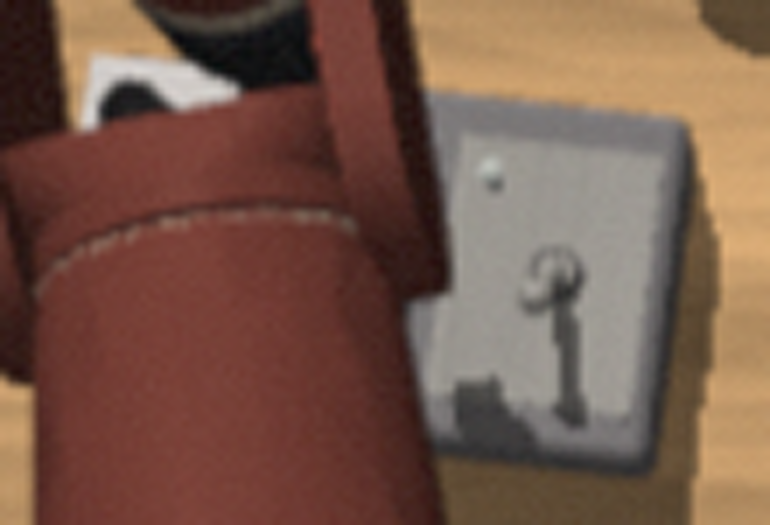

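Request:
servo_tool:
  deltas:
    - [[45,2,42,-20,0],[45,2,42,-45,0],[45,2,42,-45,0],[45,2,42,-70,0],[45,2,42,-92,0]]

```text
time: 29.18
tool_pos: [0.6103, 0.2383, 0.134]
tool_rot: [0.001, 0.709, 0.705, 0.001]
contact_force: [-0.4, -0.5, 0.0]
gripper_width: 0.527
```

Request:
servo_tool:
  deltas:
    - [[45,0,0,0,0],[20,0,0,0,0],[20,0,0,0,0],[20,0,0,0,0],[20,0,0,0,0]]

```text
time: 29.8
tool_pos: [0.6101, 0.238, 0.1345]
tool_rot: [0.0, 0.709, 0.705, 0.001]
contact_force: [-1.3, -1.9, 4.0]
gripper_width: 0.288
```

Run:
```python
from h import *
s=state();print(s['tool_pos'],s['contact_force'],s['gripper_width'])
snap('wrist','w23')
crop('w23',210,190,340,380,4,'c25')
```

```text
[0.61008572 0.23801461 0.13446127] [-1.27252003 -1.92898708  4.03720429] 0.2879363240139387
```

View pics/c25.png

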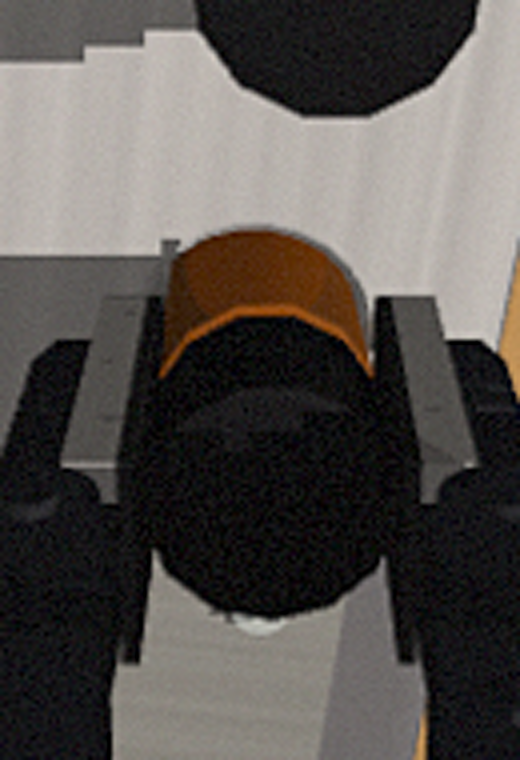

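Request:
servo_tool:
  deltas:
    - [[20,-1.2,-1.5,0,0],[20,-2.5,-3,0,0],[20,-2.5,-3,-2,0],[20,-2.5,-3,-3,0]]

```text
time: 30.35
tool_pos: [0.609, 0.2365, 0.1342]
tool_rot: [0.001, 0.709, 0.705, 0.003]
contact_force: [-0.1, 2.2, 14.3]
gripper_width: 0.285
```

Request:
servo_tool:
  deltas:
    - [[30,0,0,0,0],[40,0,0,0,0],[40,0,0,0,0],[40,0,0,20,0],[40,0,0,80,0]]

```text
time: 30.98
tool_pos: [0.6047, 0.2342, 0.2073]
tool_rot: [-0.002, 0.709, 0.705, -0.004]
contact_force: [0.0, -0.2, 0.9]
gripper_width: 0.469
```

Request:
servo_tool:
  deltas:
    - [[40,0,-38,20,0],[40,0,-38,20,0],[40,0,-38,20,0]]

```text
time: 31.35
tool_pos: [0.6069, 0.1971, 0.2304]
tool_rot: [-0.0, 0.709, 0.705, 0.0]
contact_force: [-0.8, -0.1, -0.3]
gripper_width: 0.473
```

Run:
```python
from h import *
s=state();print(s['tool_pos'],s['contact_force'],s['gripper_width'])
snap('wrist','w24')
crop('w24',150,60,400,300,3,'c26')
snap('scene','s24')
crop('s24',280,90,440,240,5,'c27')
```

```text
[0.60690301 0.19709633 0.23043318] [-0.78987899 -0.09760042 -0.25017024] 0.4728059444937277
```

View pics/c26.png

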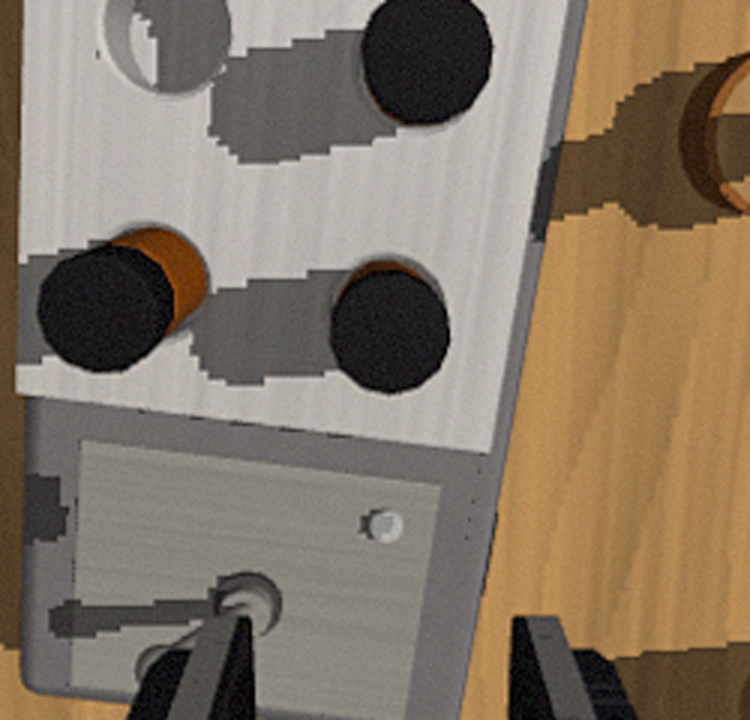

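View pics/c27.png

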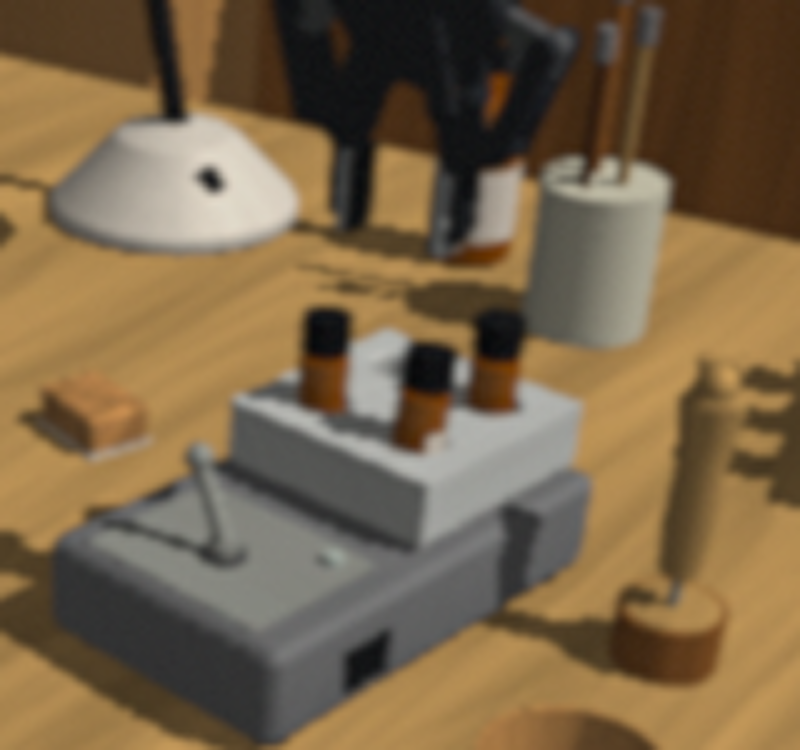

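Request:
servo_tool:
  deltas:
    - [[50,-22,-57,5,0],[50,-44,-114,10,0],[50,-66,-171,16,0],[50,-88,-228,16,0],[50,-110,-285,16,0]]

```text
time: 32.08
tool_pos: [0.496, -0.0889, 0.2453]
tool_rot: [-0.001, 0.709, 0.706, -0.0]
contact_force: [0.2, -0.5, -0.6]
gripper_width: 0.584
```

Request:
servo_tool:
  deltas:
    - [[50,-22,-57,0,0],[50,-44,-112,0,0],[50,-44,-112,0,0],[50,-44,-112,0,0]]

```text
time: 32.58
tool_pos: [0.4531, -0.1993, 0.2454]
tool_rot: [-0.001, 0.709, 0.705, 0.0]
contact_force: [0.2, 0.2, 0.3]
gripper_width: 0.582
```

Run:
```python
from h import *
s=state();print(s['tool_pos'],s['contact_force'],s['gripper_width'])
snap('wrist','w25')
```

```text
[ 0.45308526 -0.19933878  0.24541882] [0.23440945 0.16842341 0.25886269] 0.5821016095042674
```

View pics/w25.png

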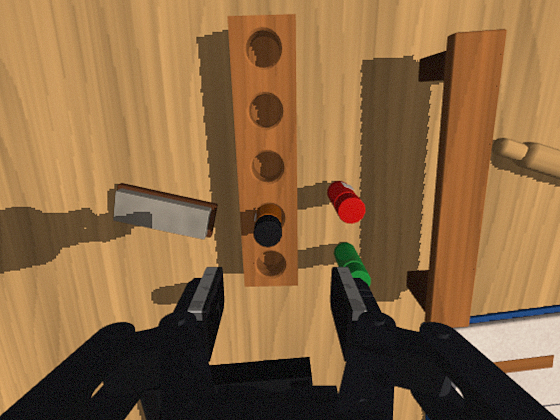

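Run:
```python
from h import *
print(p2w('w25',267.5,232,.09))
for u,v in((265,48),(266,110),(268,166),(271,263)):print(p2w('w25',u,v,.045))
print(p2w('w25',349,208,.075))
```

```text
[ 0.44472586 -0.22695853  0.09      ]
[ 0.44354915 -0.07298038  0.045     ]
[ 0.4436019  -0.12451801  0.045     ]
[ 0.44471321 -0.17616734  0.045     ]
[ 0.44644588 -0.27957372  0.045     ]
[ 0.51880468 -0.20975912  0.075     ]
```

Target TCP (.4435, -.227, .071).

Request:
servo_tool:
  deltas:
    - [[50,-9.5,-27.5,-10,0],[50,-9.5,-27.5,-60,0],[50,-9.5,-27.5,-120,0],[50,-9.5,-27.5,-155,0],[50,-9.5,-27.5,-174,0]]

```text
time: 33.25
tool_pos: [0.4429, -0.2246, 0.0692]
tool_rot: [-0.002, 0.708, 0.706, -0.0]
contact_force: [0.9, 0.4, -0.8]
gripper_width: 0.584
```

Request:
servo_tool:
  deltas:
    - [[50,0,0,0,0],[50,0,0,0,0]]

```text
time: 33.5
tool_pos: [0.4447, -0.2271, 0.0733]
tool_rot: [0.001, 0.709, 0.706, 0.0]
contact_force: [-0.3, 0.2, -0.2]
gripper_width: 0.587
```

Run:
```python
from h import *
s=state();print(s['tool_pos'],s['contact_force'],s['gripper_width'])
snap('wrist','w26')
```

```text
[ 0.44468257 -0.22706068  0.07327031] [-0.25693267  0.17474684 -0.24542528] 0.5867303465199083
```

View pics/w26.png

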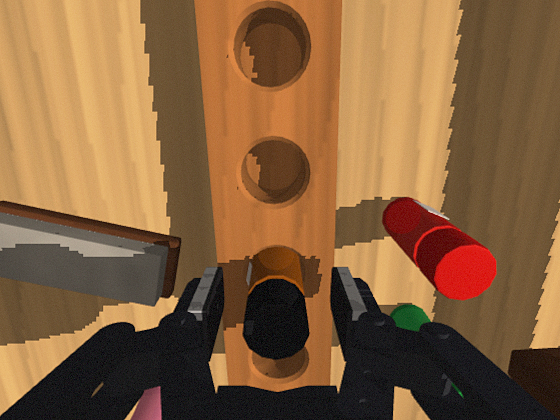

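Request:
servo_tool:
  deltas:
    - [[50,-0.7,0,-2.3,0],[50,-0.7,0,-2.3,0],[0,-0.7,0,-2.3,0],[0,-0.7,0,-2.3,0],[0,-0.7,0,-2.3,0]]

```text
time: 34.17
tool_pos: [0.443, -0.2277, 0.0702]
tool_rot: [0.0, 0.709, 0.705, 0.0]
contact_force: [0.2, 0.1, 1.5]
gripper_width: 0.29
```

Request:
servo_tool:
  deltas:
    - [[0,0,0,0,0],[0,0,0,0,0]]

```text
time: 34.42
tool_pos: [0.443, -0.2277, 0.0702]
tool_rot: [0.0, 0.709, 0.705, -0.0]
contact_force: [-0.1, -0.3, 2.0]
gripper_width: 0.288
```

Request:
servo_tool:
  deltas:
    - [[0,0,0,20,0],[0,0,0,60,0],[0,0,0,120,0],[0,0,0,165,0],[0,12,58,165,0]]

```text
time: 35.05
tool_pos: [0.4569, -0.1723, 0.2404]
tool_rot: [0.005, 0.711, 0.703, 0.001]
contact_force: [-0.0, 0.3, -1.1]
gripper_width: 0.292
```

Request:
servo_tool:
  deltas:
    - [[0,12,60,0,0],[0,24,120,0,0],[0,36,180,0,0],[0,48,240,0,0],[0,60,300,0,0]]

```text
time: 35.67
tool_pos: [0.5148, 0.1326, 0.2346]
tool_rot: [0.0, 0.709, 0.705, -0.0]
contact_force: [1.2, -0.4, -0.4]
gripper_width: 0.292
```

Request:
servo_tool:
  deltas:
    - [[0,12,60,0,0],[0,24,110,0,0],[0,40,165,0,0],[0,42,172,0,0],[0,42,172,0,0]]

```text
time: 36.3
tool_pos: [0.5566, 0.3025, 0.2341]
tool_rot: [-0.0, 0.709, 0.705, -0.001]
contact_force: [-1.1, 0.1, -1.0]
gripper_width: 0.293
```

Request:
servo_tool:
  deltas:
    - [[0,-0.5,0.5,-30,0],[0,-0.5,0.5,-60,0],[0,-0.5,0.5,-77,0],[0,-0.5,0.5,-77,0],[0,-0.5,0.5,-77,0]]

```text
time: 36.92
tool_pos: [0.5572, 0.3029, 0.1596]
tool_rot: [0.0, 0.709, 0.705, 0.001]
contact_force: [0.4, 0.3, -0.0]
gripper_width: 0.291
```

Run:
```python
from h import *
s=state();print(s['tool_pos'],s['contact_force'],s['gripper_width'])
snap('wrist','w27')
crop('w27',210,190,340,380,4,'c28')
```

```text
[0.55722208 0.30285924 0.15955038] [ 0.3512692   0.34436256 -0.02381825] 0.2909361683145063
```

View pics/c28.png

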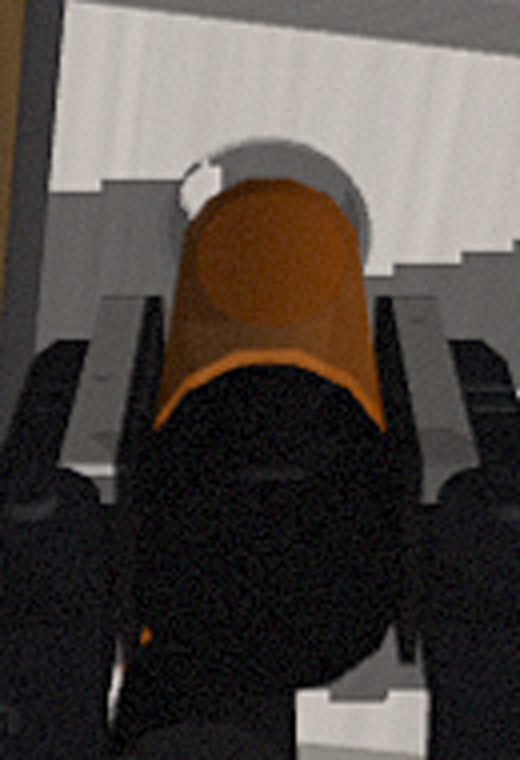

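Request:
servo_tool:
  deltas:
    - [[0,-1.2,0.2,0,0],[0,-1.2,0.2,-4,0],[0,-1.2,0.2,-8,0],[0,-1.2,0.2,-12,0],[0,-1.2,0.2,-12,0]]

```text
time: 37.6
tool_pos: [0.5552, 0.3029, 0.1454]
tool_rot: [0.0, 0.709, 0.705, -0.0]
contact_force: [0.4, -1.2, -1.5]
gripper_width: 0.291
```

In. Lower to the bottom.

Request:
servo_tool:
  deltas:
    - [[0,0,0,-5,0],[0,0,0,-10,0],[0,0,0,-15,0],[0,0,0,-20,0],[0,0,0,-22,0]]

```text
time: 38.22
tool_pos: [0.5555, 0.3032, 0.1252]
tool_rot: [0.0, 0.709, 0.705, -0.0]
contact_force: [-3.4, -3.0, 11.8]
gripper_width: 0.287
```

Request:
servo_tool:
  deltas:
    - [[0,0,0,0,0],[0,0,0,0,0]]

```text
time: 38.48
tool_pos: [0.5555, 0.3032, 0.1252]
tool_rot: [0.0, 0.709, 0.705, 0.0]
contact_force: [-1.1, -2.0, 5.7]
gripper_width: 0.286
```

Request:
servo_tool:
  deltas:
    - [[40,0,0,1,0],[48,0,0,1,0],[48,0,0,1,0],[48,0,0,20,0],[48,0,0,60,0]]

```text
time: 39.1
tool_pos: [0.554, 0.3027, 0.1832]
tool_rot: [-0.001, 0.709, 0.705, -0.002]
contact_force: [0.4, -0.5, 1.1]
gripper_width: 0.561
```

Request:
servo_tool:
  deltas:
    - [[50,0,0,50,0],[50,-6,-60,50,0],[50,-12,-110,50,0],[50,-12,-110,50,0],[50,-12,-110,50,0]]

```text
time: 39.72
tool_pos: [0.5436, 0.1934, 0.2353]
tool_rot: [0.0, 0.709, 0.705, 0.001]
contact_force: [-0.0, 0.7, -0.5]
gripper_width: 0.586
```

Run:
```python
from h import *
s=state();print(s['tool_pos'],s['contact_force'],s['gripper_width'])
snap('wrist','w28')
snap('scene','s28')
crop('s28',280,90,440,240,5,'c29')
```

```text
[0.5435568  0.19340345 0.23525307] [-0.01775471  0.73130702 -0.47858247] 0.5860442430408291
```

View pics/w28.png

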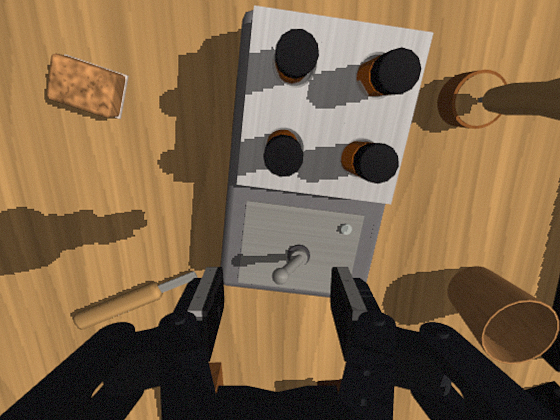

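View pics/c29.png

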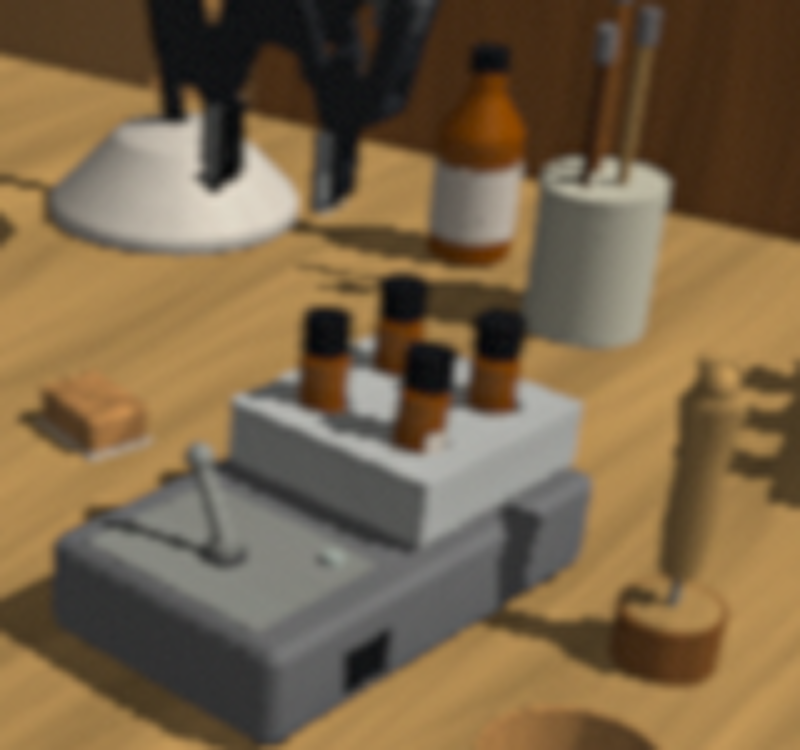

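Run:
```python
from h import *
H=dict(h0=(.6165,.2945),h1=(.6085,.235),h3=(.549,.243),h2=(.557,.3025))
for k,(x,y) in H.items():
    p=(w2p('s28',(x,y,.145))-[280,90])*5; q=(w2p('s28',(x,y,.098))-[280,90])*5
    print(k,p,q)
for k,(u,v) in dict(h2=(297,51),h0=(395,71),h3=(283.5,156),h1=(377,163)).items(): print(k,p2w('w28',u,v,.145))
```

```text
h0 [502.33262277 313.16964308] [490.86910308 399.05980315]
h1 [426.809831   348.81330697] [416.9784744  436.85639303]
h3 [329.08491623 311.7358209 ] [322.18540409 397.29903777]
h2 [405.05826095 278.75781727] [396.47809812 362.26603536]
h2 [0.55620037 0.30231909 0.145     ]
h0 [0.61367331 0.29133827 0.145     ]
h3 [0.54842918 0.24223155 0.145     ]
h1 [0.60779383 0.23741433 0.145     ]
```

Request:
servo_tool:
  deltas:
    - [[0,-28,-53,0,0],[0,-28,-53,0,0],[0,-28,-53,-40,0],[0,-28,-53,-80,0],[0,-28,-53,-120,0]]

```text
time: 40.45
tool_pos: [0.5159, 0.1416, 0.1133]
tool_rot: [0.0, 0.709, 0.706, 0.001]
contact_force: [-0.2, -0.4, 0.0]
gripper_width: -0.0
```

Request:
servo_tool:
  deltas:
    - [[0,0,0,0,0],[0,0,0,0,0]]

```text
time: 40.7
tool_pos: [0.5164, 0.141, 0.1157]
tool_rot: [0.001, 0.709, 0.705, 0.001]
contact_force: [0.4, -0.8, 0.3]
gripper_width: -0.001
```

Run:
```python
from h import *
s=state();print(s['tool_pos'],s['contact_force'],s['gripper_width'])
snap('wrist','w29')
snap('scene','s29')
crop('s29',280,90,440,240,5,'c30')
```

```text
[0.51642565 0.1410414  0.11569387] [ 0.38488816 -0.78819086  0.28316497] -0.001186804992824596
```

View pics/w29.png

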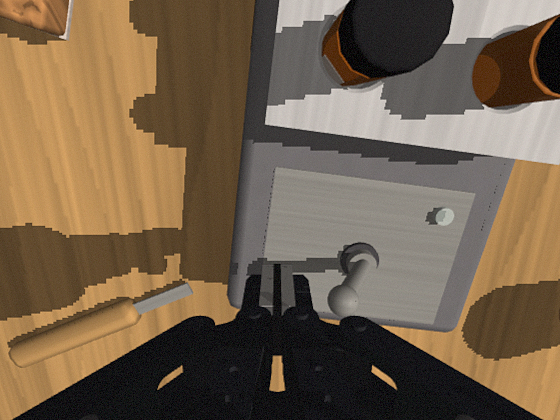

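View pics/c30.png

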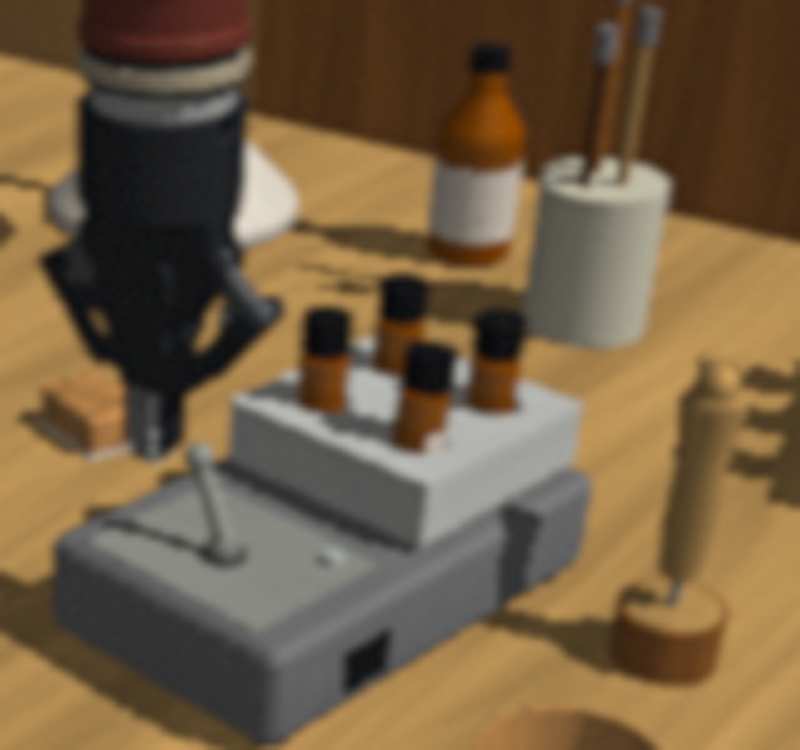

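Request:
servo_tool:
  deltas:
    - [[0,10,0,-2,0],[0,20,0,-2,0],[0,30,0,-2,0],[0,38,0,-2,0],[0,40,0,-2,0]]

```text
time: 41.42
tool_pos: [0.5558, 0.1401, 0.1119]
tool_rot: [-0.0, 0.709, 0.705, -0.0]
contact_force: [0.8, -0.7, 0.2]
gripper_width: 0.003
```

Run:
```python
from h import *
s=state();print(s['tool_pos'],s['contact_force'],s['time'])
snap('scene','s30')
crop('s30',280,90,440,240,5,'c31')
```

```text
[0.55581926 0.14010364 0.11192019] [ 0.77513645 -0.69930606  0.22147152] 41.425
```

View pics/c31.png

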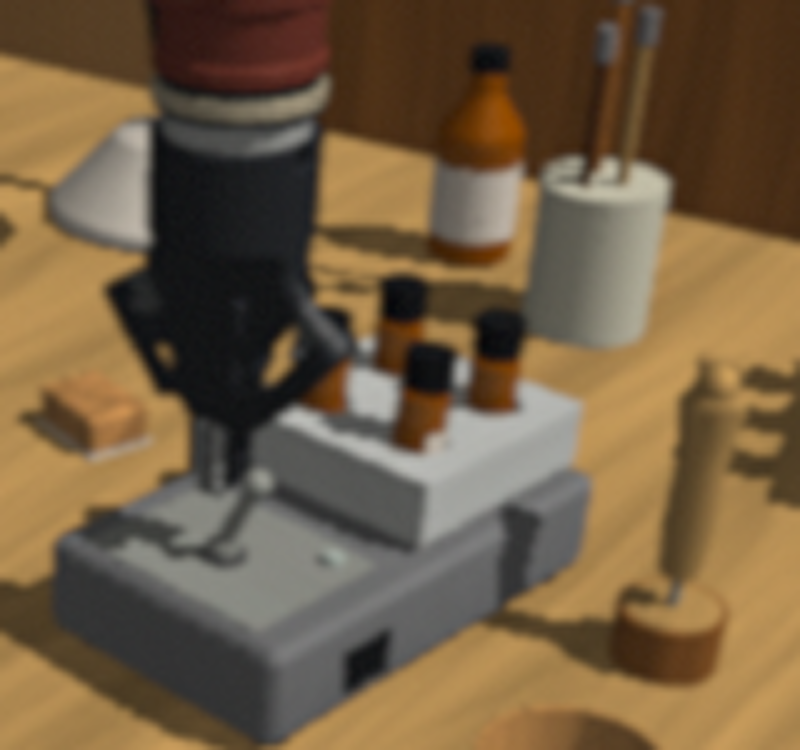

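Request:
servo_tool:
  deltas:
    - [[0,-8,0,0,0],[0,-8,0,30,0],[0,-8,-1,60,0],[0,30,-4,60,0],[0,66,-5,60,0]]

```text
time: 42.1
tool_pos: [0.6215, 0.1353, 0.173]
tool_rot: [0.0, 0.709, 0.705, 0.001]
contact_force: [0.2, -0.2, 0.4]
gripper_width: -0.0
```

Request:
servo_tool:
  deltas:
    - [[0,0,0,0,0],[0,0,0,0,0],[0,0,0,-30,0],[0,0,0,-58,0],[0,0,0,-58,0]]

```text
time: 42.72
tool_pos: [0.6179, 0.1352, 0.1109]
tool_rot: [-0.002, 0.709, 0.705, -0.003]
contact_force: [-1.5, 0.6, -0.4]
gripper_width: -0.004
```

Request:
servo_tool:
  deltas:
    - [[0,0,0,0,0],[0,0,0,0,0],[0,0,0,0,0],[0,0,0,0,0],[0,0,0,0,0]]

```text
time: 43.35
tool_pos: [0.6213, 0.1352, 0.1142]
tool_rot: [0.0, 0.709, 0.705, 0.0]
contact_force: [-0.0, -0.1, 1.0]
gripper_width: 0.006
```

Request:
servo_tool:
  deltas:
    - [[0,0,0,0,0],[0,0,0,0,0],[0,0,0,0,0],[0,0,0,0,0],[0,0,0,0,0]]

```text
time: 43.98
tool_pos: [0.6212, 0.1352, 0.114]
tool_rot: [-0.0, 0.709, 0.705, -0.0]
contact_force: [0.0, 0.3, -0.3]
gripper_width: 0.001
```

Request:
servo_tool:
  deltas:
    - [[0,0,0,0,0],[0,0,0,0,0],[0,0,0,0,0],[0,0,0,0,0],[0,0,0,0,0]]

```text
time: 44.6
tool_pos: [0.6212, 0.1352, 0.114]
tool_rot: [-0.0, 0.709, 0.705, 0.0]
contact_force: [-0.0, 0.3, 0.2]
gripper_width: -0.004
```

Request:
servo_tool:
  deltas:
    - [[0,0,0,0,0],[0,0,0,0,0],[0,0,0,0,0],[0,0,0,0,0],[0,0,0,0,0]]

```text
time: 45.22
tool_pos: [0.6212, 0.1352, 0.114]
tool_rot: [-0.0, 0.709, 0.705, -0.0]
contact_force: [0.2, 0.4, -0.5]
gripper_width: -0.001
```

Run:
```python
from h import *
s=state();print(s['tool_pos'],s['contact_force'],s['time'])
snap('scene','s31');snap('wrist','w31')
crop('s31',280,90,440,240,5,'c32')
```

```text
[0.62119789 0.13518855 0.11399422] [ 0.21842009  0.4387325  -0.47468098] 45.225
```

View pics/c32.png

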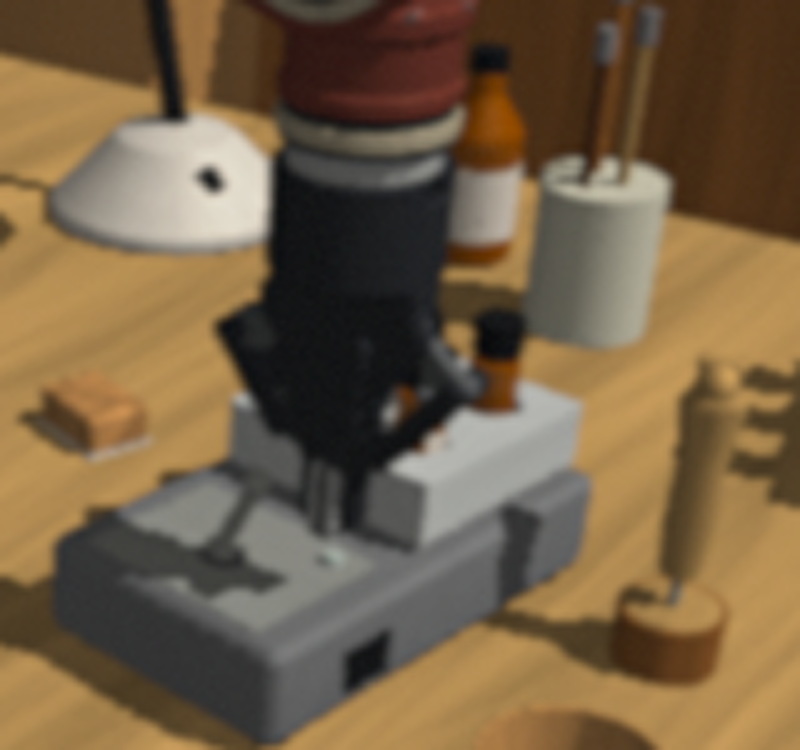

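View pics/w31.png

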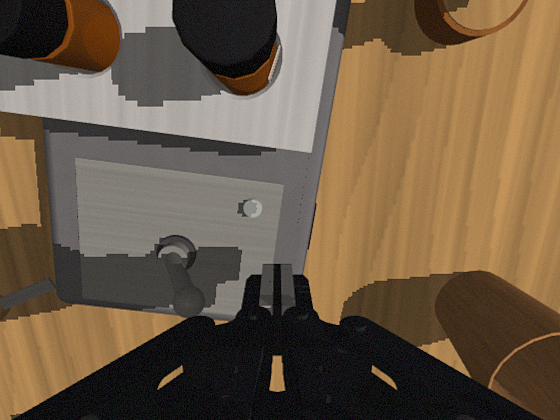

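Request:
servo_tool:
  deltas:
    - [[0,-14,0,-2,0],[0,-26,0,-2,0],[0,-36,0,-2,0],[0,-44,0,-2,0],[0,-46,0,-2,0]]

```text
time: 45.95
tool_pos: [0.5746, 0.1352, 0.112]
tool_rot: [0.0, 0.709, 0.705, -0.0]
contact_force: [0.0, -1.5, 0.2]
gripper_width: -0.003
```

Request:
servo_tool:
  deltas:
    - [[0,0,0,0,0],[0,8,0,0,0],[0,8,0,40,0],[0,8,0,100,0]]

```text
time: 46.45
tool_pos: [0.5824, 0.1349, 0.2104]
tool_rot: [-0.002, 0.709, 0.705, -0.002]
contact_force: [0.2, -0.2, -0.1]
gripper_width: -0.003
```

Run:
```python
from h import *
s=state();print(s['tool_pos'],s['contact_force'],s['time'])
snap('scene','s32');snap('wrist','w32')
crop('s32',280,90,440,240,5,'c33')
```

```text
[0.58240164 0.13487419 0.21035328] [ 0.21105059 -0.19917306 -0.13867114] 46.45
```

View pics/c33.png

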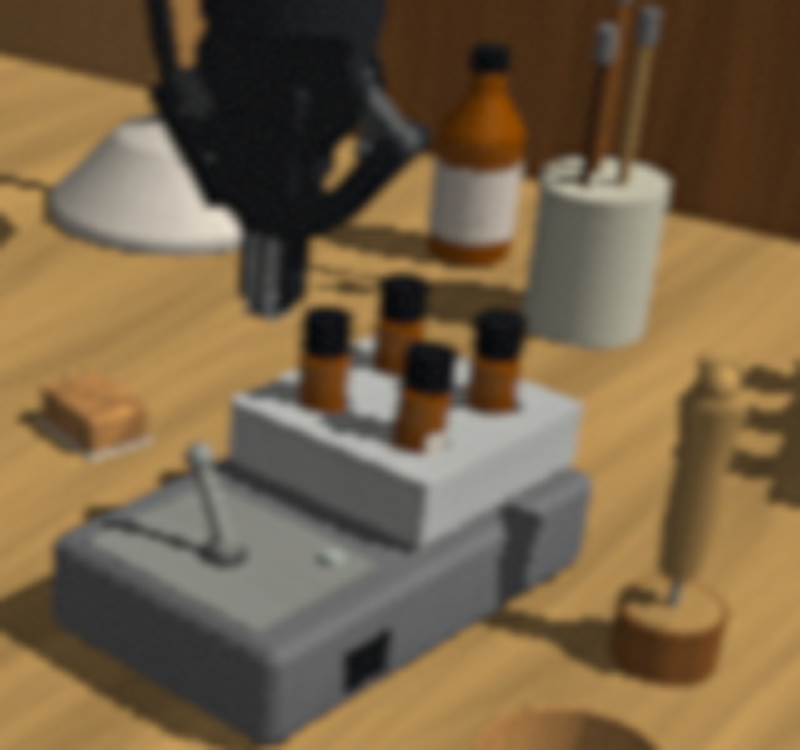

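View pics/w32.png

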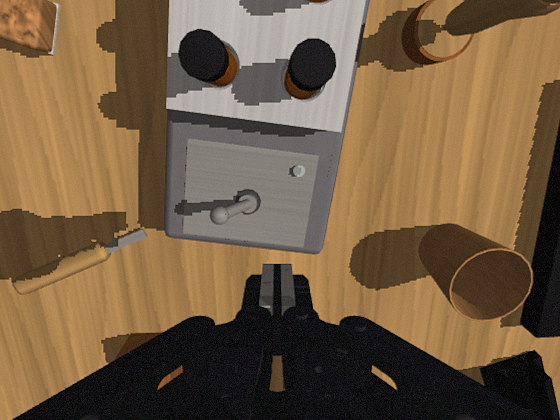

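Request:
servo_tool:
  deltas:
    - [[45,12,50,10,0],[45,25,101,10,0],[45,25,101,10,0],[45,25,101,10,0],[45,25,101,10,0]]

```text
time: 47.18
tool_pos: [0.6083, 0.2352, 0.2217]
tool_rot: [-0.0, 0.71, 0.705, -0.0]
contact_force: [0.1, -1.1, 0.4]
gripper_width: 0.529
```

Run:
```python
from h import *
s=state();print(s['tool_pos'],s['contact_force'],s['gripper_width'])
snap('wrist','w33')
```

```text
[0.60830457 0.23521121 0.22168387] [ 0.13727356 -1.13192601  0.42635687] 0.5292018270035477
```

View pics/w33.png

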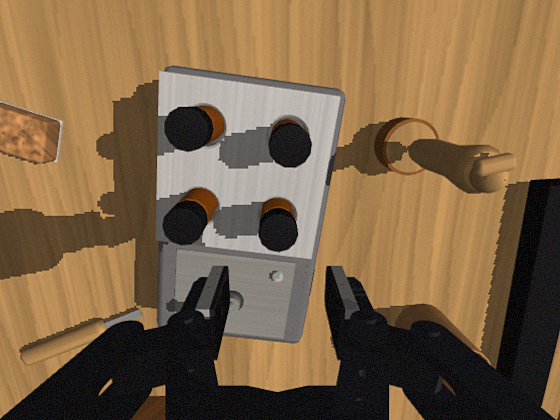

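Request:
servo_tool:
  deltas:
    - [[45,-0.5,0,-30,0],[45,-0.5,0,-60,0],[45,-0.5,0,-85,0],[45,-0.5,0,-94,0],[45,-0.5,0,-94,0]]

```text
time: 47.85
tool_pos: [0.6076, 0.2356, 0.1278]
tool_rot: [-0.0, 0.709, 0.705, -0.0]
contact_force: [0.0, 0.5, 1.0]
gripper_width: 0.527
```

Request:
servo_tool:
  deltas:
    - [[45,0,0,0,0],[10,0,0,0,0],[10,0,0,0,0],[10,0,0,0,0],[10,0,0,0,0]]

```text
time: 48.48
tool_pos: [0.6086, 0.2364, 0.1295]
tool_rot: [0.001, 0.709, 0.705, 0.001]
contact_force: [0.9, 0.3, 5.0]
gripper_width: 0.284
```

Run:
```python
from h import *
s=state();print(s['tool_pos'],s['contact_force'],s['gripper_width'])
snap('wrist','w34')
crop('w34',210,190,340,380,4,'c34')
```

```text
[0.60859813 0.23643022 0.12953778] [0.88755451 0.28220994 5.0246804 ] 0.28406460908608755
```

View pics/c34.png

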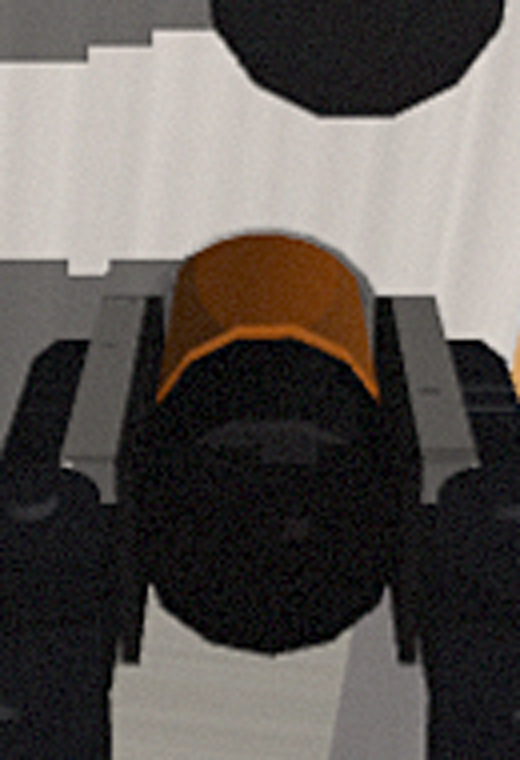

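Request:
servo_tool:
  deltas:
    - [[0,0,0,15,0],[0,0,0,35,0],[0,0,0,75,0],[0,0,0,115,0],[0,0,0,115,0]]

```text
time: 49.15
tool_pos: [0.6097, 0.2365, 0.2497]
tool_rot: [0.002, 0.709, 0.705, 0.004]
contact_force: [-0.8, -0.3, -0.5]
gripper_width: 0.292
```

Request:
servo_tool:
  deltas:
    - [[0,2,-55,0,0],[0,4,-110,0,0],[0,6,-165,0,0],[0,8,-220,0,0],[0,10,-275,0,0]]

```text
time: 49.78
tool_pos: [0.6166, -0.0406, 0.2421]
tool_rot: [-0.001, 0.709, 0.705, -0.001]
contact_force: [0.3, 0.3, -0.5]
gripper_width: 0.29
```

Request:
servo_tool:
  deltas:
    - [[0,2,-55,0,0],[0,4,-110,0,0],[0,6,-165,0,0],[0,8,-220,0,0],[0,10,-260,0,0]]

```text
time: 50.4
tool_pos: [0.6265, -0.3009, 0.2418]
tool_rot: [-0.001, 0.71, 0.704, -0.001]
contact_force: [-0.0, 0.9, -0.3]
gripper_width: 0.285
```

Request:
servo_tool:
  deltas:
    - [[0,0,0,0,0],[0,0,0,0,0],[0,0,0,0,0]]

```text
time: 50.78
tool_pos: [0.6276, -0.2975, 0.2428]
tool_rot: [-0.0, 0.709, 0.706, -0.0]
contact_force: [0.6, 0.7, 0.1]
gripper_width: 0.288
```

Run:
```python
from h import *
s=state();print(s['tool_pos'],s['contact_force'],s['gripper_width'])
snap('wrist','w35')
```

```text
[ 0.62763044 -0.29747558  0.24276163] [0.58813994 0.68441133 0.14657893] 0.28773979602743677
```

View pics/w35.png

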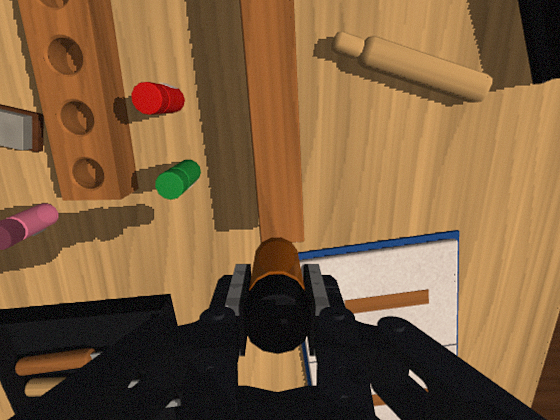

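Run:
```python
from h import *
for u,v in((260,241),(303,241),(250,120),(298.5,120)):print(p2w('w35',u,v,.07))
```

```text
[ 0.61157914 -0.34104158  0.07      ]
[ 0.65236417 -0.34121423  0.07      ]
[ 0.60533963 -0.23035625  0.07      ]
[ 0.64637946 -0.23054215  0.07      ]
```

Request:
servo_tool:
  deltas:
    - [[0,1,-1.5,-40,0],[0,1,-1.5,-80,0],[0,1,-1.5,-98,0],[0,1,-1.5,-104,0],[0,1,-1.5,-104,0]]

```text
time: 51.45
tool_pos: [0.6293, -0.3004, 0.1402]
tool_rot: [0.001, 0.709, 0.705, 0.0]
contact_force: [0.4, -0.1, -0.5]
gripper_width: 0.287
```

Request:
servo_tool:
  deltas:
    - [[0,0,0,0,0],[0,0,0,-3,0],[0,0,0,-6,0],[0,0,0,-6,0]]

```text
time: 51.95
tool_pos: [0.6284, -0.3002, 0.1325]
tool_rot: [-0.0, 0.709, 0.705, -0.0]
contact_force: [0.4, 0.5, -0.1]
gripper_width: 0.289
```

Run:
```python
from h import *
s=state();print(s['tool_pos'],s['contact_force'],s['gripper_width'])
snap('wrist','w36')
```

```text
[ 0.62844922 -0.30022786  0.13254104] [ 0.41800376  0.47157349 -0.10575635] 0.28918133503367655
```

View pics/w36.png

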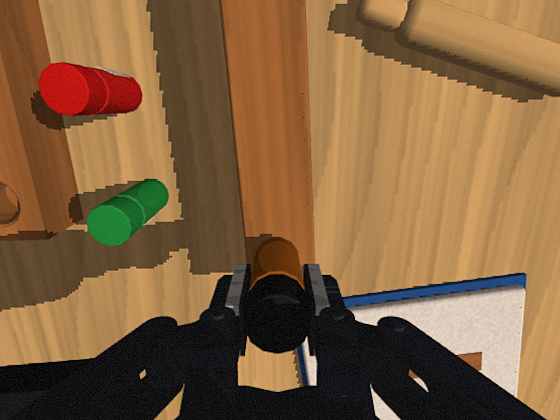

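Request:
servo_tool:
  deltas:
    - [[0,0,0,-1.5,0],[0,0,0,-3,0],[0,0,0,-4,0],[0,0,0,-4,0]]

```text
time: 52.5
tool_pos: [0.6288, -0.3005, 0.1296]
tool_rot: [0.0, 0.709, 0.705, -0.0]
contact_force: [-1.3, 1.0, 3.4]
gripper_width: 0.288
```

Contact at the predicted height. Release gently.

Request:
servo_tool:
  deltas:
    - [[26,0,0,0.5,0],[30,0,0,0.5,0],[40,0,0,0.5,0],[45,0,0,0.5,0],[45,0,0,0.5,0]]

```text
time: 53.12
tool_pos: [0.6287, -0.3003, 0.1294]
tool_rot: [-0.0, 0.709, 0.705, -0.0]
contact_force: [0.7, 0.6, -0.2]
gripper_width: 0.53
```

Request:
servo_tool:
  deltas:
    - [[45,0,0,20,0],[45,0,0,50,0],[45,0,0,90,0],[45,0,40,95,0],[45,0,100,95,0]]

```text
time: 53.75
tool_pos: [0.6296, -0.201, 0.2282]
tool_rot: [0.003, 0.71, 0.704, 0.001]
contact_force: [0.8, 0.1, -0.6]
gripper_width: 0.525
```

Run:
```python
from h import *
s=state();print(s['tool_pos'],s['contact_force'],s['gripper_width'])
snap('scene','s37')
crop('s37',160,180,320,380,4,'c37')
```

```text
[ 0.62964283 -0.2010044   0.22824995] [ 0.84818384  0.08594641 -0.60797953] 0.5251981588288402
```

View pics/s37.png

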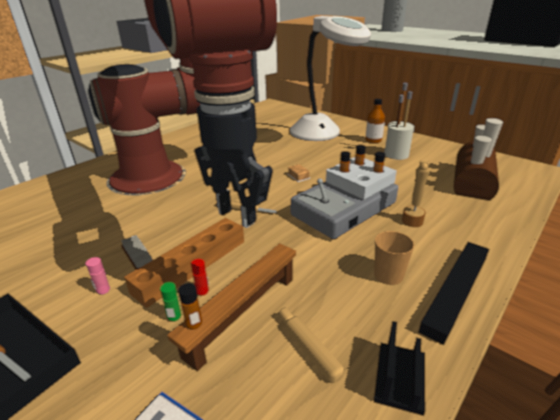

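Request:
servo_tool:
  deltas:
    - [[45,-11,60,0,0],[45,-22,120,0,0],[45,-33,180,0,0],[45,-44,240,0,0],[45,-55,300,0,0]]

```text
time: 54.42
tool_pos: [0.5736, 0.1014, 0.2265]
tool_rot: [0.001, 0.709, 0.705, 0.001]
contact_force: [0.5, -0.2, -0.3]
gripper_width: 0.523
```

Request:
servo_tool:
  deltas:
    - [[45,-11,60,0,0],[45,-22,120,0,0],[45,-27,145,0,0],[45,-27,145,0,0],[45,-27,145,0,0]]

```text
time: 55.05
tool_pos: [0.5471, 0.2441, 0.2254]
tool_rot: [0.0, 0.709, 0.705, 0.0]
contact_force: [-0.2, -0.4, -0.3]
gripper_width: 0.528
```

Request:
servo_tool:
  deltas:
    - [[45,0.5,0,-30,0],[45,0.5,0,-60,0],[45,0.5,0,-85,0],[45,0.5,0,-97,0],[45,0.5,0,-97,0]]

```text
time: 55.68
tool_pos: [0.5471, 0.2437, 0.127]
tool_rot: [-0.0, 0.71, 0.705, -0.001]
contact_force: [-0.5, -0.5, 0.4]
gripper_width: 0.524
```

Request:
servo_tool:
  deltas:
    - [[45,0,0,0,0],[10,0,0,0,0],[10,0,0,0,0],[10,0,0,0,0],[10,0,0,0,0]]

```text
time: 56.3
tool_pos: [0.5481, 0.245, 0.1292]
tool_rot: [0.001, 0.709, 0.705, 0.001]
contact_force: [-0.9, 0.3, 5.3]
gripper_width: 0.288
```

Run:
```python
from h import *
s=state();print(s['tool_pos'],s['contact_force'],s['gripper_width'])
snap('wrist','w38')
crop('w38',210,190,340,380,4,'c38')
```

```text
[0.54812776 0.24502696 0.12915275] [-0.85561859  0.33154938  5.29495974] 0.288158634721575
```

View pics/c38.png

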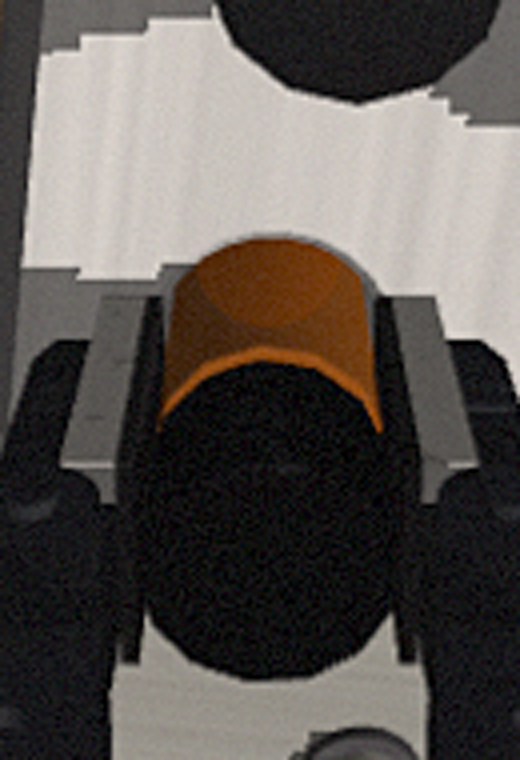

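Request:
servo_tool:
  deltas:
    - [[0,0,0,15,0],[0,0,0,35,0],[0,0,0,75,0],[0,0,0,115,0],[0,0,0,115,0]]

```text
time: 56.98
tool_pos: [0.5491, 0.2455, 0.2488]
tool_rot: [0.002, 0.709, 0.705, 0.004]
contact_force: [0.9, -0.1, -0.4]
gripper_width: 0.286
```

Request:
servo_tool:
  deltas:
    - [[0,8,-50,0,0],[0,16,-100,0,0],[0,24,-150,0,0],[0,32,-200,0,0],[0,40,-250,0,0]]

```text
time: 57.6
tool_pos: [0.5864, -0.0067, 0.2417]
tool_rot: [-0.001, 0.709, 0.705, -0.001]
contact_force: [1.0, -0.0, -0.7]
gripper_width: 0.289
```

Request:
servo_tool:
  deltas:
    - [[0,8,-50,0,0],[0,16,-100,0,0],[0,24,-150,0,0],[0,32,-200,0,0],[0,36,-228,0,0]]

```text
time: 58.22
tool_pos: [0.6226, -0.2351, 0.2415]
tool_rot: [-0.001, 0.71, 0.704, -0.0]
contact_force: [-0.2, 0.2, -0.5]
gripper_width: 0.289
```

Request:
servo_tool:
  deltas:
    - [[0,0,0,0,0],[0,0,0,0,0]]

```text
time: 58.48
tool_pos: [0.623, -0.2321, 0.2421]
tool_rot: [-0.001, 0.709, 0.705, 0.0]
contact_force: [0.4, 0.4, -1.0]
gripper_width: 0.288
```

Request:
servo_tool:
  deltas:
    - [[0,1.2,-1.5,-40,0],[0,1.2,-1.5,-80,0],[0,1.2,-1.5,-98,0],[0,1.2,-1.5,-104,0],[0,1.2,-1.5,-104,0]]

```text
time: 59.1
tool_pos: [0.6251, -0.2347, 0.1397]
tool_rot: [0.001, 0.709, 0.705, 0.0]
contact_force: [1.1, 0.0, -0.1]
gripper_width: 0.29
```

Request:
servo_tool:
  deltas:
    - [[0,0,0,0,0],[0,0,0,-3,0],[0,0,0,-6,0],[0,0,0,-6,0]]

```text
time: 59.6
tool_pos: [0.6241, -0.2348, 0.1321]
tool_rot: [-0.0, 0.709, 0.705, -0.0]
contact_force: [0.6, 0.6, -0.3]
gripper_width: 0.287
```

Run:
```python
from h import *
s=state();print(s['tool_pos'],s['contact_force'],s['gripper_width'])
snap('wrist','w39')
```

```text
[ 0.62414993 -0.23476521  0.13207064] [ 0.58170505  0.59470787 -0.28621325] 0.2870248007827293
```

View pics/w39.png

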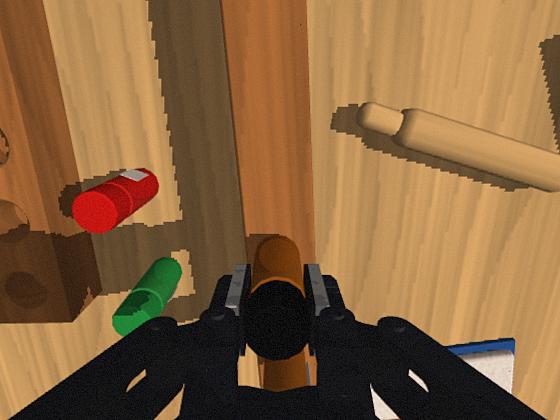

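Request:
servo_tool:
  deltas:
    - [[0,0,0,-1.5,0],[0,0,0,-3,0],[0,0,0,-4,0],[0,0,0,-4,0]]

```text
time: 60.15
tool_pos: [0.6245, -0.2349, 0.1292]
tool_rot: [0.0, 0.709, 0.705, -0.0]
contact_force: [-1.4, 0.5, 3.0]
gripper_width: 0.287
```

Request:
servo_tool:
  deltas:
    - [[26,0,0,0.5,0],[30,0,0,0.5,0],[40,0,0,0.5,0],[45,0,0,0.5,0],[45,0,0,0.5,0]]

```text
time: 60.78
tool_pos: [0.6244, -0.2348, 0.1289]
tool_rot: [-0.0, 0.709, 0.705, 0.0]
contact_force: [-0.0, -0.9, -0.8]
gripper_width: 0.528
```

Request:
servo_tool:
  deltas:
    - [[45,0,0,20,0],[45,0,0,50,0],[45,0,0,95,0],[45,0,40,98,0],[45,0,100,98,0]]

```text
time: 61.4
tool_pos: [0.6254, -0.1354, 0.2306]
tool_rot: [0.002, 0.71, 0.704, 0.001]
contact_force: [0.8, 1.2, -1.0]
gripper_width: 0.53
```

Run:
```python
from h import *
s=state();print(s['tool_pos'],s['contact_force'],s['gripper_width'])
snap('scene','s40')
```

```text
[ 0.62538556 -0.13536697  0.23058912] [ 0.78942218  1.2129395  -0.96994436] 0.5296850734238671
```

View pics/s40.png

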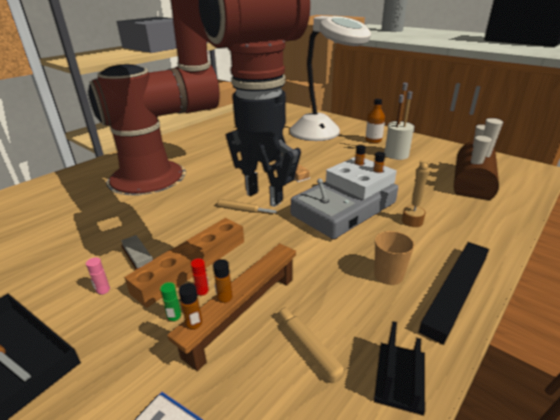

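Request:
servo_tool:
  deltas:
    - [[45,-1,60,0,0],[45,-3,120,0,0],[45,-4,180,0,0],[45,-6,240,0,0],[45,-8,300,0,0]]

```text
time: 62.08
tool_pos: [0.6166, 0.1671, 0.229]
tool_rot: [0.001, 0.709, 0.705, 0.001]
contact_force: [0.2, 0.8, -0.6]
gripper_width: 0.527
```

Request:
servo_tool:
  deltas:
    - [[45,-1,60,0,0],[45,-2,100,0,0],[45,-2,100,0,0],[45,-2,100,0,0]]

```text
time: 62.58
tool_pos: [0.6147, 0.2647, 0.2279]
tool_rot: [0.0, 0.709, 0.705, 0.0]
contact_force: [0.2, -0.2, 0.4]
gripper_width: 0.526
```

Run:
```python
from h import *
s=state();print(s['tool_pos'],s['contact_force'],s['gripper_width'])
snap('wrist','w41')
crop('w41',150,60,400,300,3,'c41')
```

```text
[0.61469249 0.26474641 0.227943  ] [ 0.21227964 -0.22691521  0.37095568] 0.5255293427515441
```

View pics/c41.png

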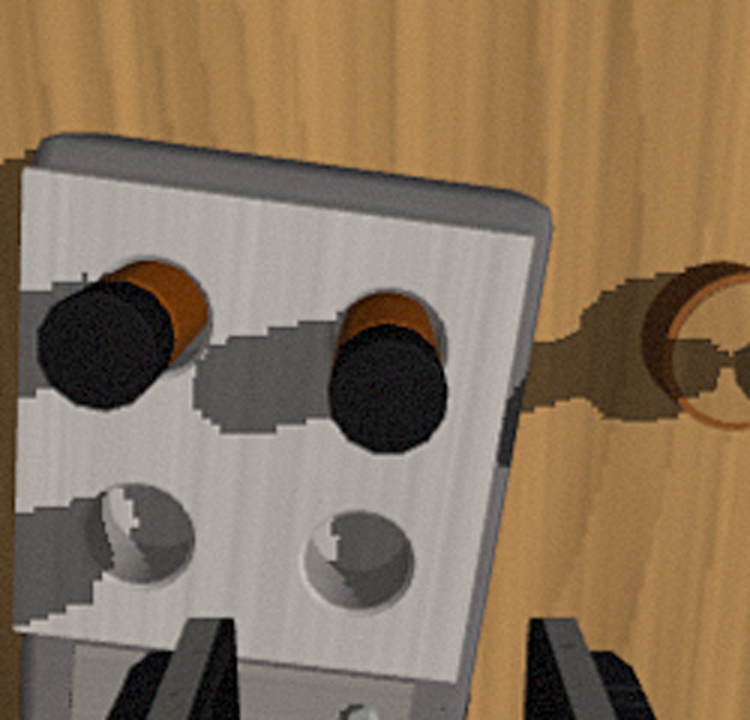

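Request:
servo_tool:
  deltas:
    - [[45,0,27.5,0,0],[45,0,27.5,-30,0],[45,0,27.5,-60,0],[45,0,27.5,-88,0],[45,0,27.5,-100,0]]

```text
time: 63.25
tool_pos: [0.6138, 0.2908, 0.125]
tool_rot: [-0.001, 0.71, 0.704, -0.001]
contact_force: [0.4, 0.7, 0.1]
gripper_width: 0.526
```

Request:
servo_tool:
  deltas:
    - [[45,0,0,0,0],[45,0,0,0,0],[10,0,0,0,0],[10,0,0,0,0],[10,0,0,0,0]]

```text
time: 63.88
tool_pos: [0.6153, 0.293, 0.1288]
tool_rot: [0.001, 0.709, 0.705, 0.001]
contact_force: [-0.4, -0.3, 5.8]
gripper_width: 0.291
```

Request:
servo_tool:
  deltas:
    - [[0,0,0,0,0],[0,0,0,0,0]]

```text
time: 64.12
tool_pos: [0.6153, 0.293, 0.1289]
tool_rot: [0.001, 0.709, 0.705, 0.001]
contact_force: [0.2, -0.4, 5.7]
gripper_width: 0.288
```

Run:
```python
from h import *
s=state();print(s['tool_pos'],s['contact_force'],s['gripper_width'])
snap('wrist','w42')
crop('w42',210,190,340,380,4,'c42')
```

```text
[0.61531177 0.29301293 0.12890681] [ 0.20723098 -0.42404223  5.6631929 ] 0.2880404175722042
```

View pics/c42.png

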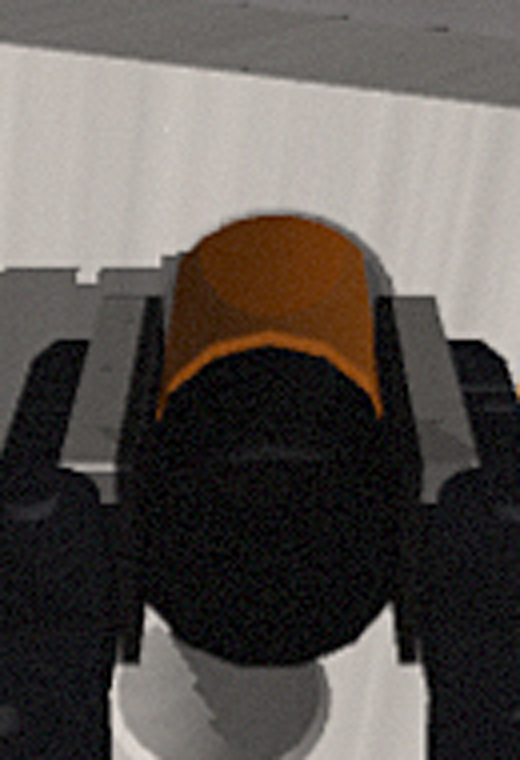

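Request:
servo_tool:
  deltas:
    - [[0,0,0,15,0],[0,0,0,35,0],[0,0,0,75,0],[0,0,0,115,0],[0,0,0,115,0]]

```text
time: 64.8
tool_pos: [0.6162, 0.2934, 0.249]
tool_rot: [0.002, 0.709, 0.705, 0.004]
contact_force: [-0.6, -0.1, -0.8]
gripper_width: 0.289
```

Request:
servo_tool:
  deltas:
    - [[0,1,-50,0,0],[0,2,-100,0,0],[0,3,-150,0,0],[0,4,-200,0,0],[0,5,-250,0,0]]

```text
time: 65.42
tool_pos: [0.6182, 0.0412, 0.2411]
tool_rot: [-0.001, 0.709, 0.705, -0.001]
contact_force: [0.2, -0.7, -1.3]
gripper_width: 0.288
```

Request:
servo_tool:
  deltas:
    - [[0,0,-50,0,0],[0,0,-100,0,0],[0,0,-150,0,0],[0,0,-190,0,0],[0,0,-210,0,0]]

```text
time: 66.05
tool_pos: [0.6184, -0.1689, 0.2411]
tool_rot: [-0.001, 0.71, 0.704, -0.0]
contact_force: [-0.4, 0.4, -1.3]
gripper_width: 0.286
```

Request:
servo_tool:
  deltas:
    - [[0,0,0,0,0],[0,0,0,0,0]]

```text
time: 66.3
tool_pos: [0.6193, -0.1659, 0.2417]
tool_rot: [-0.001, 0.709, 0.705, 0.0]
contact_force: [0.8, 0.3, 0.2]
gripper_width: 0.291
```

Request:
servo_tool:
  deltas:
    - [[0,1,-1.5,-40,0],[0,1,-1.5,-80,0],[0,1,-1.5,-98,0],[0,1,-1.5,-104,0],[0,1,-1.5,-104,0]]

```text
time: 66.92
tool_pos: [0.6211, -0.1686, 0.1391]
tool_rot: [0.001, 0.709, 0.705, 0.0]
contact_force: [0.1, -0.4, 0.2]
gripper_width: 0.285
```

Request:
servo_tool:
  deltas:
    - [[0,0,0,0,0],[0,0,0,-3,0],[0,0,0,-6,0],[0,0,0,-6,0]]

```text
time: 67.42
tool_pos: [0.6201, -0.1688, 0.1315]
tool_rot: [-0.0, 0.709, 0.705, -0.0]
contact_force: [0.0, -0.3, -0.3]
gripper_width: 0.29
```

Run:
```python
from h import *
s=state();print(s['tool_pos'],s['contact_force'],s['gripper_width'])
snap('wrist','w43')
```

```text
[ 0.62012017 -0.1687705   0.13154723] [ 0.04094841 -0.29554747 -0.28380493] 0.290282478731228
```

View pics/w43.png

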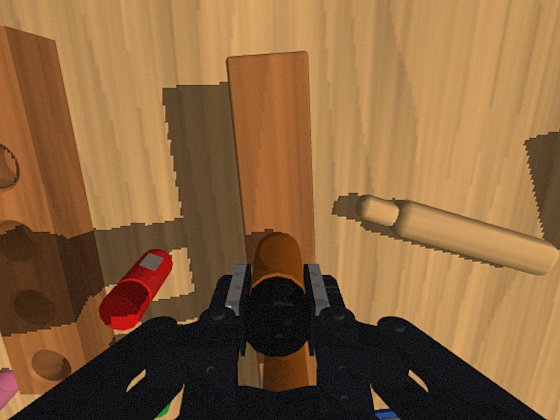

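Request:
servo_tool:
  deltas:
    - [[0,0,0,-1.5,0],[0,0,0,-3,0],[0,0,0,-4,0],[0,0,0,-4,0]]

```text
time: 67.97
tool_pos: [0.6205, -0.1689, 0.1289]
tool_rot: [0.0, 0.709, 0.705, -0.0]
contact_force: [-3.4, 0.0, 5.4]
gripper_width: 0.284
```

Request:
servo_tool:
  deltas:
    - [[26,0,0,0.5,0],[30,0,0,0.5,0],[40,0,0,0.5,0],[45,0,0,0.5,0],[45,0,0,0.5,0]]

```text
time: 68.6
tool_pos: [0.6203, -0.1688, 0.1283]
tool_rot: [-0.0, 0.709, 0.705, -0.0]
contact_force: [-0.6, -0.1, -0.8]
gripper_width: 0.525
```

Request:
servo_tool:
  deltas:
    - [[45,0,0,20,0],[45,0,0,50,0],[45,0,0,95,0],[45,0,40,98,0],[45,-10,100,98,0]]

```text
time: 69.22
tool_pos: [0.6117, -0.0691, 0.23]
tool_rot: [0.002, 0.71, 0.704, 0.001]
contact_force: [0.5, 1.6, 0.8]
gripper_width: 0.521
```

Request:
servo_tool:
  deltas:
    - [[45,-10,60,0,0],[45,-20,120,0,0],[45,-30,180,0,0],[45,-40,240,0,0],[45,-50,300,0,0]]

```text
time: 69.85
tool_pos: [0.5603, 0.2332, 0.2287]
tool_rot: [0.001, 0.709, 0.705, 0.001]
contact_force: [1.1, -0.2, 0.2]
gripper_width: 0.528
```

Run:
```python
from h import *
s=state();print(s['tool_pos'],s['contact_force'],s['gripper_width'])
snap('scene','s44')
snap('wrist','w44')
```

```text
[0.56027706 0.23319321 0.22866945] [ 1.06418071 -0.2215971   0.16600929] 0.5279917658494915
```

View pics/s44.png

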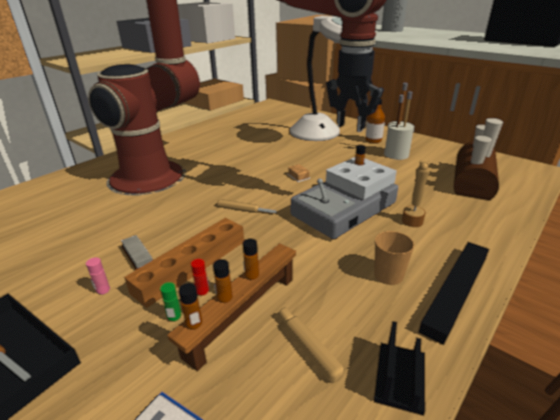

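View pics/w44.png

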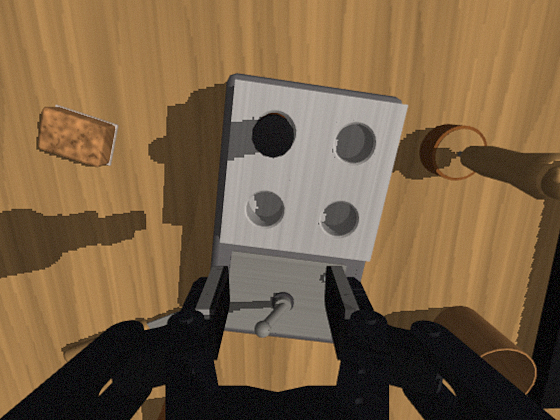

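Last vial: TCP (.5555, .303).

Request:
servo_tool:
  deltas:
    - [[45,-3,35,0,0],[45,-4,69,0,0],[45,-4,69,0,0],[45,-4,69,0,0],[45,-4,69,0,0]]

```text
time: 70.58
tool_pos: [0.5567, 0.299, 0.2269]
tool_rot: [0.0, 0.71, 0.705, 0.0]
contact_force: [0.2, 0.6, 0.1]
gripper_width: 0.524
```

Request:
servo_tool:
  deltas:
    - [[45,0,0,-30,0],[45,0,0,-60,0],[45,0,0,-88,0],[45,0,0,-100,0],[45,0,0,-100,0]]

```text
time: 71.2
tool_pos: [0.5561, 0.2995, 0.1259]
tool_rot: [-0.0, 0.709, 0.705, -0.001]
contact_force: [-0.9, -0.2, 1.1]
gripper_width: 0.529
```

Request:
servo_tool:
  deltas:
    - [[45,0,0,0,0],[10,0,0,0,0],[10,0,0,0,0],[10,0,0,0,0],[10,0,0,0,0]]

```text
time: 71.82
tool_pos: [0.5572, 0.3005, 0.1281]
tool_rot: [0.001, 0.709, 0.705, 0.001]
contact_force: [-0.8, -0.7, 6.2]
gripper_width: 0.292
```

Run:
```python
from h import *
s=state();print(s['tool_pos'],s['contact_force'],s['gripper_width'])
snap('wrist','w45')
crop('w45',210,190,340,380,4,'c45')
```

```text
[0.55724987 0.30053602 0.12813853] [-0.82409267 -0.74995115  6.24040073] 0.2924911571769738
```

View pics/c45.png

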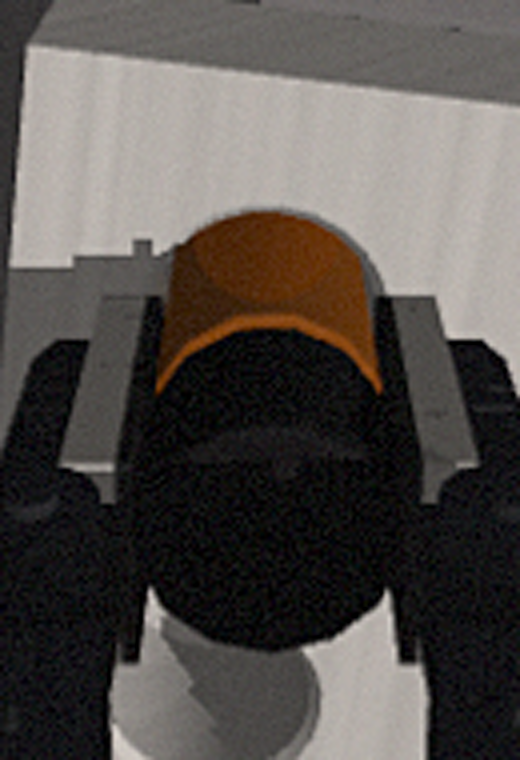

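Request:
servo_tool:
  deltas:
    - [[0,0,0,15,0],[0,0,0,35,0],[0,0,0,75,0],[0,0,0,115,0],[0,0,0,115,0]]

```text
time: 72.5
tool_pos: [0.5585, 0.3012, 0.2481]
tool_rot: [0.002, 0.709, 0.705, 0.005]
contact_force: [0.2, -0.1, -0.5]
gripper_width: 0.293
```

Request:
servo_tool:
  deltas:
    - [[0,8,-50,0,0],[0,16,-100,0,0],[0,24,-150,0,0],[0,32,-200,0,0],[0,40,-250,0,0]]

```text
time: 73.12
tool_pos: [0.5958, 0.0487, 0.2406]
tool_rot: [-0.001, 0.709, 0.705, -0.0]
contact_force: [0.4, 0.2, -0.1]
gripper_width: 0.289
```

Request:
servo_tool:
  deltas:
    - [[0,7,-50,0,0],[0,14,-100,0,0],[0,18,-135,0,0],[0,19,-153,0,0],[0,19,-153,0,0]]

```text
time: 73.75
tool_pos: [0.615, -0.1032, 0.2409]
tool_rot: [-0.001, 0.71, 0.705, -0.0]
contact_force: [-0.5, 0.6, -0.7]
gripper_width: 0.289
```

Request:
servo_tool:
  deltas:
    - [[0,0,0,0,0],[0,0,0,0,0]]

```text
time: 74.0
tool_pos: [0.6154, -0.1014, 0.2415]
tool_rot: [-0.0, 0.709, 0.706, 0.0]
contact_force: [-1.0, 0.6, -1.1]
gripper_width: 0.289
```

Request:
servo_tool:
  deltas:
    - [[0,1,-2,-40,0],[0,1,-2,-80,0],[0,1,-2,-98,0],[0,1,-2,-104,0],[0,1,-2,-104,0]]

```text
time: 74.62
tool_pos: [0.6171, -0.1048, 0.1386]
tool_rot: [0.001, 0.709, 0.705, 0.0]
contact_force: [0.4, 0.5, 0.5]
gripper_width: 0.29
```

Request:
servo_tool:
  deltas:
    - [[0,0,0,0,0],[0,0,0,-3,0],[0,0,0,-6,0],[0,0,0,-6,0]]

```text
time: 75.12
tool_pos: [0.6161, -0.1048, 0.1311]
tool_rot: [-0.0, 0.709, 0.705, -0.0]
contact_force: [0.7, -0.2, 0.1]
gripper_width: 0.291
```

Run:
```python
from h import *
s=state();print(s['tool_pos'],s['contact_force'],s['gripper_width'])
snap('wrist','w46')
```

```text
[ 0.61612197 -0.10479304  0.1310742 ] [ 0.70748564 -0.24037995  0.14499584] 0.29106691551676184
```

View pics/w46.png

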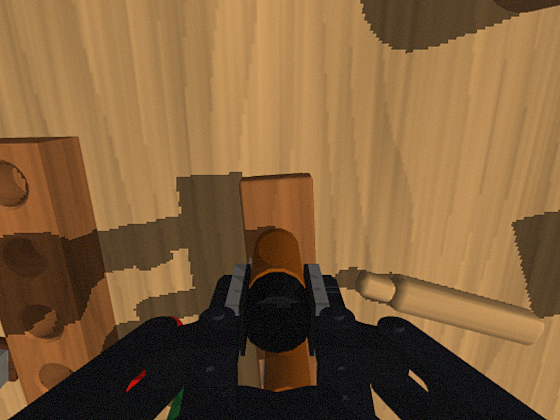

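Request:
servo_tool:
  deltas:
    - [[0,0,0,-1.5,0],[0,0,0,-3,0],[0,0,0,-4.5,0],[0,0,0,-4.5,0]]

```text
time: 75.68
tool_pos: [0.6165, -0.1049, 0.1282]
tool_rot: [-0.0, 0.709, 0.705, -0.0]
contact_force: [-3.0, 1.6, 5.1]
gripper_width: 0.287
```

Request:
servo_tool:
  deltas:
    - [[26,0,0,0.5,0],[30,0,0,0.5,0],[40,0,0,0.5,0],[45,0,0,0.5,0],[45,0,0,0.5,0]]

```text
time: 76.3
tool_pos: [0.6164, -0.1048, 0.1274]
tool_rot: [-0.0, 0.709, 0.705, -0.0]
contact_force: [-0.7, 0.2, 0.0]
gripper_width: 0.529
```

Request:
servo_tool:
  deltas:
    - [[45,0,0,20,0],[45,0,0,50,0],[45,0,0,95,0],[45,-20,40,110,0],[45,-60,85,130,0]]

```text
time: 76.92
tool_pos: [0.5573, -0.0201, 0.2599]
tool_rot: [0.001, 0.71, 0.705, 0.001]
contact_force: [1.3, 0.5, 0.0]
gripper_width: 0.528
```

Request:
servo_tool:
  deltas:
    - [[45,-30,55,0,0],[45,-60,110,0,0],[45,-80,160,0,0],[45,-80,160,0,0],[45,-80,160,0,0]]

```text
time: 77.55
tool_pos: [0.4774, 0.1393, 0.2584]
tool_rot: [0.001, 0.709, 0.705, 0.001]
contact_force: [-0.5, 0.0, 0.4]
gripper_width: 0.529
```

Run:
```python
from h import *
s=state();print(s['tool_pos'],s['contact_force'],s['time'])
snap('scene','s47');snap('top','t47')
crop('s47',160,220,320,370,5,'c47')
crop('t47',295,160,415,260,6.5,'c48')
```

```text
[0.47739719 0.13933296 0.2584439 ] [-0.4632744   0.04255311  0.42658814] 77.55
```

View pics/c47.png

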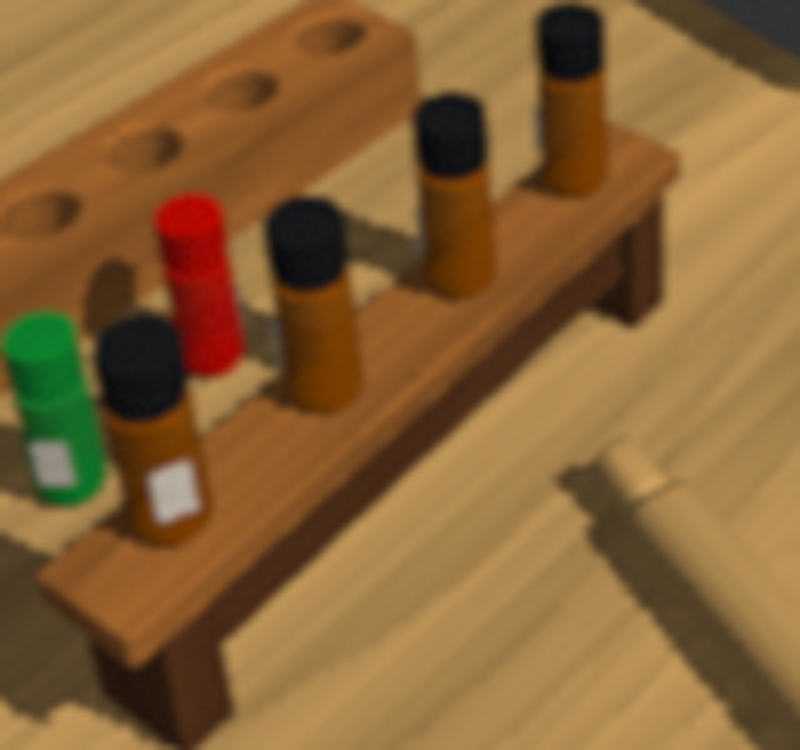

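View pics/c48.png

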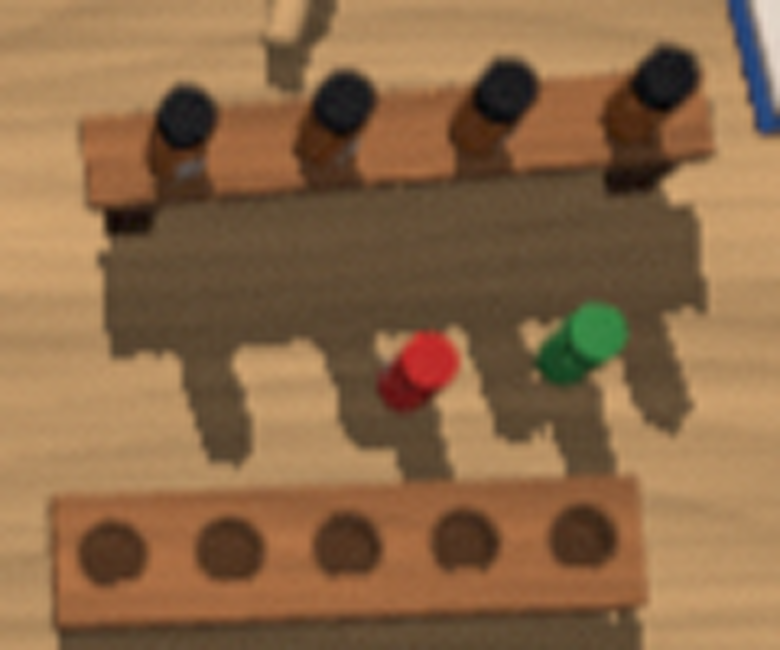

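View pics/t47.png

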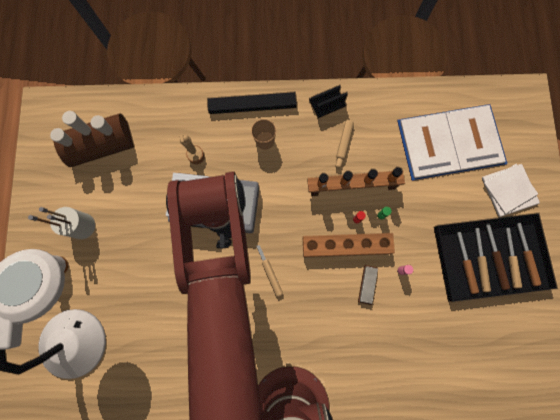

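Run:
```python
from h import *
c=np.array([.6223,-.2009]);a=.06
X=np.array([np.cos(a),np.sin(a)]);Y=np.array([-np.sin(a),np.cos(a)])
for u,v in((187,118),(345,103),(505,91),(666,77)):
    p=p2w('t47',294.5+(u+.5)/6.5,159.5+(v+.5)/6.5,.145)[:2];print(p,(p-c)@X*1e3,(p-c)@Y*1e3)
snap('scene','s48');crop('s48',280,140,400,240,6,'c49')
```

```text
[ 0.61356263 -0.10077423] -2.7177027771909574 100.46953007354226
[ 0.61840828 -0.16680423] -1.8401957007744316 34.26778376992096
[ 0.62194104 -0.23361182] -2.319844927746378 -32.63142773400085
[ 0.62632672 -0.30089617] -1.9766963245643436 -100.05769383119733
```

View pics/c49.png

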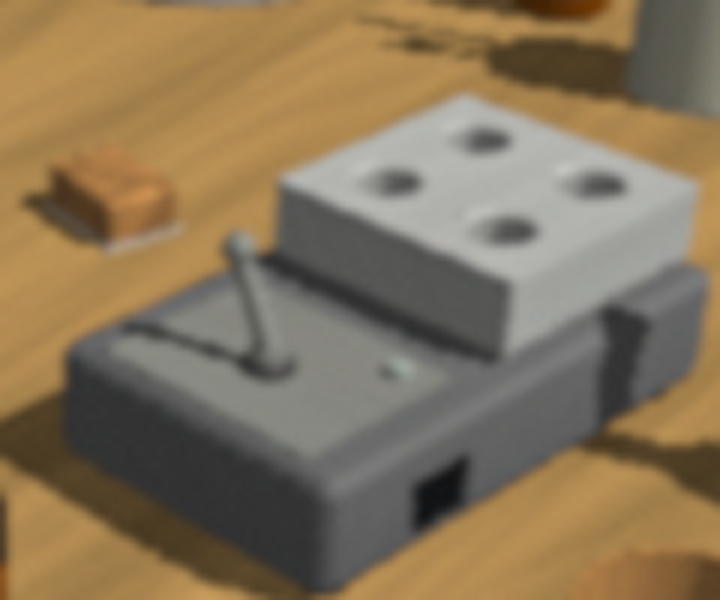

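All four vials are within 3 mm of the midline and within about 100 mm of the middle. The switch is off and the arm is clear, so I'm handing in.

```bash
python3 -c "
from h import *
print(job_done())"
```

```text
the job is handed in; nothing more can be done
None
```

I moved all four amber vials from the rack to the shaker and switched it on for about 4 s. I then switched it off, stood the vials on the shelf and handed the job in at about 78 s of the 210 s.

- **Last checks:** the vials look upright on the shelf, 2–3 mm off its midline and at most about 100 mm from its middle. The switch is off, the head is empty, the arm is clear and the force is near zero. In the pictures the other things had not noticeably moved, but I did not measure them.
- **What went wrong:** while carrying the third vial I passed too low over a seated one, and both were tilted. The carried vial dropped straight into its hole on release. I regripped the seated one and straightened it before switching on.
- **Uncertain:** the wrist and top cameras disagreed by 1–4 mm, so the first insertion took several tries. After that I relied on the tool positions found by contact, backed by pictures.
- **Seating:** for three vials, seating depth was confirmed by contact at the predicted height. For the dropped one I only have the scene picture, where its cap stood level with the others.

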